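Build up the optics in the inspection lamp

TASK

Fit the optics of the open inspection lamp: lay into its slotted barrel, from the bottom up, the tall black spacer, the clear lens (dome up), the thin brass spacer, the green filter glass and last the steel retaining ring, each lying flat on the one below. Lower the two glasses in place, do not let them drop, and leave the oil can, the pliers and the marker where they lie.

Things in the scene. Friction and masses are not known exactly. Their poses are not given: they have to be found in the camera images.
- lamp: aluminium lamp head, fixed, lens barrel open upward, 66 mm outside, on a 92 mm foot. Origin: centre of underside, z up the barrel's axis. Rim 76 mm up; bore 54 mm (2 mm play round the parts), mouth flared to 60 mm; flat floor 30 mm up takes the first part. Slots at own +y and -y, 36 mm wide, rim to floor: fingers holding a part across y go down in them and can open there
- spacer_tall: tall spacer: black plastic ring, 50 mm outside, 40 mm inside, 14 mm high, lying flat. Origin: centre of its underside, z up. The five parts of the lamp start lying flat, right way up, on a 2 mm thick grey mat on the bench; a vise 145 mm high stands between the mat and the robot, a red tool chest 232 mm high behind the lamp
- lens: lens blank: clear glass disc, 50 mm across, with a pale ground edge 8 mm high and a domed top, 13 mm high in the middle, flat side down. Grip it by the edge. Origin: centre of its underside, z up
- spacer_thin: thin spacer: brass ring, 50 mm outside, 41 mm inside, 7 mm high (its opening takes the dome of the lens). Origin: centre of its underside, z up
- filter: filter: flat green glass disc, 50 mm across, 6 mm thick. Origin: centre of its underside, z up
- retaining_ring: retaining ring: knurled steel ring with two dark spanner slots on top, 50 mm outside, 38 mm inside, 9 mm high; it only lies on top, it is not screwed. Origin: centre of its underside, z up
- oil_can: bystander: metal pump oiler, 62 mm across, 140 mm high, standing; leave it. Origin: centre of its underside
- pliers: bystander: pliers with red grips lying flat, 64x161x14 mm, long side along own y; leave them. Origin: centre of its underside
- marker: bystander: white marker pen with black cap, lying, 23x132x17 mm, long side along own y; leave it. Origin: centre of its underside
Mind the look-alikes: they are no part of the job. There is more than one size of the spacer_tall; the one meant has the size given above.

How it is judged (in metres and radians):
On the way, in this order (a step that is already met when the one before it is completed fails the run):
1. the tall black spacer lies flat in the barrel, on its floor (horizontal distance between spacer_tall and lamp below 0.004 m and z of spacer_tall in the frame of lamp between 0.027 and 0.033 m and angle between spacer_tall's own z axis and vertical below 0.08 rad), for 0.2 s.
2. the clear lens lies flat in the barrel, on the part before it (horizontal distance between lens and lamp below 0.004 m and z of lens in the frame of lamp between 0.041 and 0.047 m and angle between lens's own z axis and vertical below 0.08 rad), for 0.2 s.
3. the thin brass spacer lies flat in the barrel, on the part before it (horizontal distance between spacer_thin and lamp below 0.004 m and z of spacer_thin in the frame of lamp between 0.049 and 0.055 m and angle between spacer_thin's own z axis and vertical below 0.08 rad), for 0.2 s.
4. the green filter glass lies flat in the barrel, on the part before it (horizontal distance between filter and lamp below 0.004 m and z of filter in the frame of lamp between 0.056 and 0.062 m and angle between filter's own z axis and vertical below 0.08 rad), for 0.2 s.
5. the steel retaining ring lies flat in the barrel, on the part before it (horizontal distance between retaining_ring and lamp below 0.004 m and z of retaining_ring in the frame of lamp between 0.062 and 0.068 m and angle between retaining_ring's own z axis and vertical below 0.08 rad), for 0.2 s.
At the end, for the whole second after the job is handed in: In the barrel, floor up: tall spacer, lens, thin spacer, filter, retaining ring; each centred on its axis within 4 mm, flat within 0.08 rad, underside 30, 44, 52, 59, 65 mm above the lamp's origin within 3 mm, released and at rest (all of step 1 and all of step 2 and all of step 3 and all of step 4 and all of step 5 and linear speed of each of spacer_tall, lens, spacer_thin, filter, retaining_ring below 0.02 m/s and contact force between the fingers and spacer_tall below 0.1 N and contact force between the fingers and lens below 0.1 N and contact force between the fingers and spacer_thin below 0.1 N and contact force between the fingers and filter below 0.1 N and contact force between the fingers and retaining_ring below 0.1 N); the robot touches nothing.
It fails at once if the lens falls free (from about 18 mm or more) (linear speed of lens above 0.6 m/s and contact force between the fingers and lens below 0.05 N).
It fails at once if the green filter falls free (from about 18 mm or more) (linear speed of filter above 0.6 m/s and contact force between the fingers and filter below 0.05 N).
It fails at once if the oil can, the pliers or the marker is moved by more than 20 mm or the oil can is tipped (distance of any of oil_can, pliers, marker from where it was at the start of the episode above 0.02 m or angle between oil_can's own z axis and vertical above 0.3 rad).
It also fails if it takes over 134 s, if anything falls off the work surface, if the arm or the gripper's body presses on something with over 40 N, if the wrist force passes 120 N, or if a joint passes its speed limit or range.

ROBOT

A 6-joint arm with a two-finger parallel gripper is mounted at the origin on a cart in front of the work surface, level with it; the furniture and walls round the work are solid. World frame = base frame: x ahead of the robot, y to its left, z up, the work surface at z = 0. Lengths are in m, angles in degrees, forces in N, time in s.
With the tool pointing down it reaches from about 0.325 to 0.9 m from the base axis. Payload 6.1 kg.
Tool frame: the origin (TCP) lies between the finger pads; the fingertips stand 8 mm ahead of it and the grasp point (between the pads) lies 11 mm behind it; z points along the fingers, y is the line along which they close (so a half turn about z gives the same grasp; the last joint's range is limited). The gripper opens to 85 mm and grips with 20 to 120 N. Pads are 22 mm wide; open, the fingers measure 114 mm over their backs; the gripper's body (76 mm by 85 mm) begins 54 mm behind the grasp point. The pads swing forward as they close: fully open they stand 13 mm farther back than shut.
Start: joints at [-79.188, 12.628, 87.462, -0, 79.91, -7.225], TCP at [0.194, -0.594, 0.239] pointing down, gripper open.
Joint ranges: [-170.65, 170.65], [-52.31, 119.04], [5.05, 147.46], [-71.25, 251.25], [11.57, 151.72], [-153.62, 153.62]. Speed limits (degrees/s): [147.25, 147.25, 172.46, 180, 180, 180].

INTERFACE

Orientations are given as [roll, pitch, yaw] about the fixed x, y, z axes, in that order (R = Rz(yaw) Ry(pitch) Rx(roll)).
In Python, from workcell import sensors, viewer, ticket gives the robot as it stands.
- The arm moves only by the shell command python3 -m inch 'ROWS' [OPENING] [FORCE]. ROWS is JSON, a list of rows, each a list of 2 entries, a list of its own where there are three numbers: the shift along the tool's x, y, z in units of 20 cm (1.0 is 20 cm), then the turn about the tool's z in units of 90 degrees (1.0 is 90 degrees). In form: [[[tx, ty, tz], yaw], ...]. A call has 1 to 8 rows; each row shifts and turns the commanded pose from where the row before left it, along the tool's axes as they then stand; what a row does not reach is not made up. A row lasts 1/12 s, in which the tool goes at most 41.7 mm and 7.16 degrees, less where a joint would pass 70% of its speed; a pose out of reach is approached as far as the arm can. A call with a number of a shift or a turn outside -1 to 1 is refused whole. A call with a gripper value outside its range is refused whole. OPENING is the closure, from 0 (fully open) to 1 (shut), set as the call begins (- or left out, the last holds). The fingers move at their own pace and stop on an object; FORCE is the grip in N (left out, the last holds). Time passes only in rows, so rows that do not move let the fingers close. It gives the time, the measured TCP pose, the force, the opening and the grip force at its end, in the units of the state.
- sensors.read_state(): the state, without advancing time (a new reading comes with each control period).
- viewer.grab_frame(name): name is "side" or "top" or "wrist"; returns the picture (480x640x3 uint8, red, green, blue); there is no depth.
- viewer.camera_info(name): a dict with "fov_y" (degrees; the focal length in pixels is half the picture's height over the tangent of half this angle, whatever the lens; pixels are square), "cx", "cy" (the principal point, pixels), "dist" ([k1, k2, p1, p2, k3] as OpenCV has them; the pictures are not rectified), "R" (3x3) and "t" (3): a world point X has camera coordinates R X + t. Camera axes: x right, y down, z forward; pixel columns grow to the right and rows downward; lengths in m; the calibration is good to about 2 mm. A picture is of the moment at which its call begins: read the wrist's pose just before it. camera_info takes no time and is no camera call; for the wrist camera it gives the pose at the moment of the call.
- ticket.finish_job(): hands the job in; it is judged then, once.
The state is a dict: "time": time; "joint_positions": joint angles; "joint_vel": joint speeds; "effort": joint torques, N m; "position": TCP position; "tool_rot": TCP orientation; "contact_force": force on the tool from outside, world axes, zero at the start; "wrist_torque": the same for the moment, N m; "finger_gap": finger opening in m; "grip_force": force on a finger pad.
Only numpy, scipy, OpenCV 4.12 (cv2) and the standard library are available. Lean on these libraries where they do the work, as an engineer would, in place of code of your own. Each camera call takes 0.05 s, during which the arm holds its last target. There are 200 camera calls.

## Working session

There is one attempt and no reset: what is moved stays moved. The work goes in short steps, Python scripts to look and compute and a shell command to move; the robot and the scene stay as the last step left them, time stands still between calls to the robot, and variables do not carry over. Pictures are saved under pics/ and viewed, at most 14 in all, crops included, and the job is handed in when it is done.

```bash
mkdir -p pics; ls
python3 - <<'E'
from workcell import sensors, viewer
import cv2,numpy as np
s=sensors.read_state();print({k:np.round(v,3).tolist() for k,v in s.items()})
for n in("top","side"):
    im=viewer.grab_frame(n);cv2.imwrite(f"pics/{n}0.png",im[...,::-1]);np.save(f"pics/{n}0.npy",im)
    c=viewer.camera_info(n);print(n,{k:np.round(v,4).tolist() for k,v in c.items()})
    print('pos',-np.array(c['R']).T@np.array(c['t']))
print({k:np.round(v,4).tolist() for k,v in viewer.camera_info('wrist').items()})
E
```

```text
pics
{'time': 0.0, 'joint_positions': [-79.187, 12.676, 87.527, -0.003, 79.912, -7.225], 'joint_vel': [-0.06, 0.002, -0.027, -0.023, -0.086, -0.022], 'effort': [-0.001, -49.691, -38.94, -0.0, 0.011, -0.0], 'position': [0.193, -0.594, 0.238], 'tool_rot': [-179.885, -0.012, 18.038], 'contact_force': [0.656, 0.189, -0.097], 'wrist_torque': [-0.011, -0.038, 0.032], 'grip_force': 0.0, 'finger_gap': 0.086}
top {'fov_y': 43.0602, 'cx': 330.6785, 'cy': 241.3318, 'dist': [-0.0521, 0.0, 0.0, 0.0, 0.0], 'R': [[-0.004, -1.0, 0.0037], [-0.9774, 0.0031, -0.2115], [0.2115, -0.0044, -0.9774]], 't': [-0.0441, 0.5769, 1.4432]}
pos [ 0.25841163 -0.03954421  1.53268066]
side {'fov_y': 50.5184, 'cx': 322.4181, 'cy': 243.7675, 'dist': [-0.1254, 0.0, 0.0, 0.0, 0.0], 'R': [[-0.9069, -0.4207, -0.0223], [-0.1582, 0.3892, -0.9075], [0.3904, -0.8195, -0.4195]], 't': [0.518, 0.1367, 0.8406]}
pos [0.16326559 0.85356279 0.48829172]
{'fov_y': 68.942, 'cx': 325.1679, 'cy': 237.8245, 'dist': [0.0008, 0.0, 0.0, 0.0, 0.0], 'R': [[0.3091, -0.951, -0.0013], [-0.9185, -0.2989, 0.2587], [-0.2464, -0.0788, -0.966]], 't': [-0.6245, -0.0333, 0.3782]}
```

View pics/top0.png

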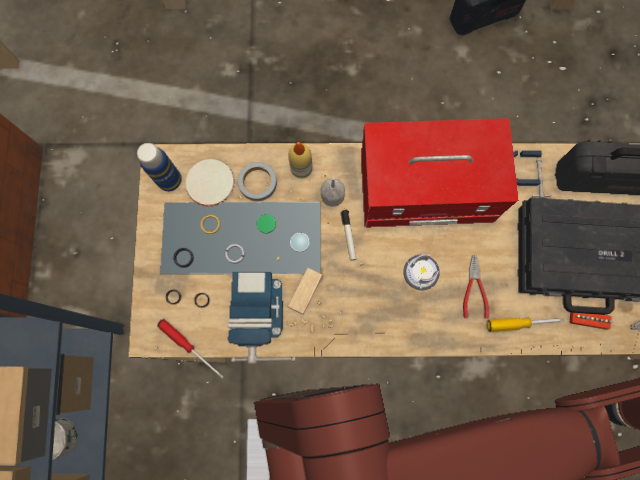

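View pics/side0.png

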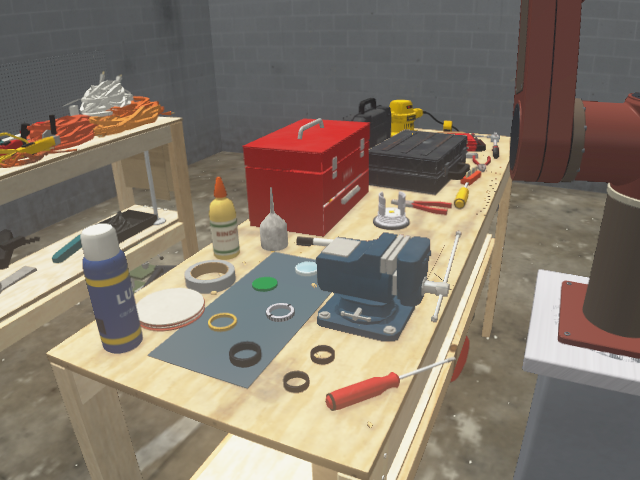

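Top view: the mat carries a black ring (183,257), brass ring (210,224), steel ring (235,253), green disc (266,223) and lens (299,242). The lamp is at (422,271), the vise at (255,310), the oil can at (332,192), the marker at (348,235) and the pliers at (475,290).

Look-alikes:
- **Black rings:** (183,257) on the mat is the largest. (174,297) and (202,300) are small and off the mat.
- **Others:** the tape roll (257,181) and the white disc (210,182).

My choice is the black ring at (183,257), with its size still to be measured.

```bash
cat > h.py <<'E'
import numpy as np,cv2
from workcell import sensors,viewer
def cam(n):
    c=viewer.camera_info(n);f=240/np.tan(np.radians(c['fov_y']/2))
    c['K']=np.array([[f,0,c['cx']],[0,f,c['cy']],[0,0,1]]);c['R']=np.array(c['R']);c['t']=np.array(c['t']);c['d']=np.array(c['dist'],float);c['o']=-c['R'].T@c['t'];return c
def rays(c,p):
    p=cv2.undistortPoints(np.array(p,float).reshape(-1,1,2),c['K'],c['d'])[:,0]
    return np.c_[p,np.ones(len(p))]@c['R']
def plane(c,p,z):
    r=rays(c,p);return c['o']+r*((z-c['o'][2])/r[:,2])[:,None]
def proj(c,X):
    return cv2.projectPoints(np.array(X,float).reshape(-1,1,3),cv2.Rodrigues(c['R'])[0],c['t'],c['K'],c['d'])[0][:,0]
def tri(cs,ps):
    A=0;b=0
    for c,p in zip(cs,ps):
        r=rays(c,[p])[0];r/=np.linalg.norm(r);M=np.eye(3)-np.outer(r,r);A=A+M;b=b+M@c['o']
    return np.linalg.solve(A,b)
def circ(P):
    A=np.c_[2*P[:,:2],np.ones(len(P))];s=np.linalg.lstsq(A,(P[:,:2]**2).sum(1),rcond=None)[0]
    return s[0],s[1],np.sqrt(s[2]+s[0]**2+s[1]**2)
E
python3 - <<'E'
from h import *
T=cam('top');S=cam('side');t=np.load('pics/top0.npy');s=np.load('pics/side0.npy')
def mk(im,name):
    h=cv2.cvtColor(im,cv2.COLOR_RGB2HSV).astype(int);H,Sa,V=h[...,0],h[...,1],h[...,2]
    return {'black':V<60,'brass':(H>15)&(H<32)&(Sa>90)&(V>110),'steel':(V>130)&(Sa<60),'green':(H>45)&(H<85)&(Sa>110),'lens':(V>150)}[name]
for n,kind,pt,ps,z in [('tall','black',(183,257),(245,354),.016),('sm1','black',(174,297),(296,381),.008),('sm2','black',(202,300),(322,354),.008),('thin','brass',(210,224),(222,321),.009),('ring','steel',(235,253),(280,312),.011),('filter','green',(266,223),(265,283),.008),('lens','lens',(299,242),(307,268),.010),('lamp','steel',(422,271),(392,214),.076)]:
    cc=[]
    for im,p in((t,pt),(s,ps)):
        m=np.zeros(im.shape[:2],np.uint8);w=22
        m[p[1]-w:p[1]+w,p[0]-w:p[0]+w]=mk(im,kind)[p[1]-w:p[1]+w,p[0]-w:p[0]+w]
        k,l,st,ce=cv2.connectedComponentsWithStats(m)
        cn,_=cv2.findContours(m,cv2.RETR_EXTERNAL,cv2.CHAIN_APPROX_NONE);c=max(cn,key=cv2.contourArea)[:,0].astype(float)
        cc.append((c,cv2.fitEllipse(c.astype(np.float32))))
    X=circ(plane(T,cc[0][0],z))
    tr=tri([T,S],[cc[0][1][0],cc[1][1][0]])
    print(n,'plane',np.round(X,4),'tri',np.round(tr,4),np.round(cc[0][1][0]),np.round(cc[1][1][0]),'reach',np.hypot(*X[:2]).round(3))
for nm,p,z in [('vise corners',[(232,272),(283,280),(232,342),(282,342)],.145),('can',[(332,192)],.07),('marker',[(346,211),(352,259)],.01),('chest front',[(366,226),(517,205)],.1),('mat',[(165,203),(320,203),(320,273),(161,273)],.002),('pliers',[(474,257),(466,316),(486,316)],.01)]:
    print(nm,plane(T,p,z).round(3)[:,:2].tolist())
E
```

```text
Traceback (most recent call last):
ValueError: max() iterable argument is empty
```

Run:
```python
from h import *
T=cam('top');S=cam('side');t=np.load('pics/top0.npy');s=np.load('pics/side0.npy')
for p,im in(((183,257),t),((245,354),s)):
    print(cv2.cvtColor(im,cv2.COLOR_RGB2HSV)[p[1],p[0]-18:p[0]+18,2])
def mk(im,name):
    h=cv2.cvtColor(im,cv2.COLOR_RGB2HSV).astype(int);H,Sa,V=h[...,0],h[...,1],h[...,2]
    return {'black':V<75,'brass':(H>15)&(H<32)&(Sa>90)&(V>110),'steel':(V>130)&(Sa<60),'green':(H>45)&(H<85)&(Sa>110),'lens':(V>150)}[name]
for n,kind,pt,ps,z in [('tall','black',(183,257),(245,354),.016),('sm1','black',(174,297),(296,381),.008),('sm2','black',(202,300),(322,354),.008),('thin','brass',(210,224),(222,321),.009),('ring','steel',(235,253),(280,312),.011),('filter','green',(266,223),(265,283),.008),('lens','lens',(299,242),(307,268),.010),('lamp','steel',(422,271),(392,214),.076)]:
  try:
    cc=[]
    for im,p in((t,pt),(s,ps)):
        m=np.zeros(im.shape[:2],np.uint8);w=22
        m[p[1]-w:p[1]+w,p[0]-w:p[0]+w]=mk(im,kind)[p[1]-w:p[1]+w,p[0]-w:p[0]+w]
        cn,_=cv2.findContours(m,cv2.RETR_EXTERNAL,cv2.CHAIN_APPROX_NONE);c=max(cn,key=cv2.contourArea)[:,0].astype(float)
        cc.append((c,cv2.fitEllipse(c.astype(np.float32))))
    X=circ(plane(T,cc[0][0],z))
    tr=tri([T,S],[cc[0][1][0],cc[1][1][0]])
    print(n,'plane',np.round(X,4),'tri',np.round(tr,4),np.round(cc[0][1][0]),np.round(cc[1][1][0]),'reach',np.hypot(*X[:2]).round(3))
  except Exception as e: print(n,e)
for nm,p,z in [('vise corners',[(232,272),(283,280),(232,342),(282,342)],.145),('can',[(332,192)],.07),('marker',[(346,211),(352,259)],.01),('chest front',[(366,226),(517,205)],.1),('mat',[(165,203),(320,203),(320,273),(161,273)],.002),('pliers',[(474,257),(466,316),(486,316)],.01)]:
    print(nm,plane(T,p,z).round(3)[:,:2].tolist())
```

```text
[118 118 118 118 118 119 119 114  86  63  35  78 121 121 120 121 122 122
 122 122 122 122 123 123 122 102  66  64  71 111 124 124 125 124 124 124]
[138 134  79  82  80  77  75  90 132 138 138 139 138 138 138 138 138 138
 138 138 138 138 137 138 138 138 138 127 101  84  80  77  75  75  99 130]
tall plane [0.5463 0.3291 0.024 ] tri [0.5483 0.3297 0.0191] [183. 257.] [244. 348.] reach 0.638
sm1 max() iterable argument is empty
sm2 max() iterable argument is empty
thin plane [0.6355 0.2654 0.0239] tri [0.637  0.2664 0.0062] [210. 224.] [222. 322.] reach 0.689
ring plane [0.5708 0.1775 0.0444] tri [ 0.5744  0.1817 -0.0063] [242. 248.] [279. 311.] reach 0.598
filter plane [0.6364 0.1205 0.0231] tri [0.6379 0.1212 0.0076] [266. 223.] [264. 283.] reach 0.648
lens plane [0.5882 0.0336 0.0248] tri [0.5843 0.0334 0.0457] [299. 241.] [307. 251.] reach 0.589
lamp plane [ 0.4991 -0.267   0.0372] tri [ 0.5065 -0.2726  0.0365] [422. 271.] [392. 210.] reach 0.566
vise corners [[0.487, 0.182], [0.468, 0.064], [0.327, 0.178], [0.327, 0.065]]
can [[0.701, -0.05]]
marker [[0.668, -0.086], [0.542, -0.101]]
chest front [[0.606, -0.132], [0.658, -0.504]]
mat [[0.694, 0.387], [0.692, -0.019], [0.507, -0.019], [0.508, 0.387]]
pliers [[0.546, -0.413], [0.395, -0.385], [0.395, -0.435]]
```

The black ring measures 50 mm across, as described, and the others are about 37 mm, so the choice holds. Next I go over the lamp to look at it with the wrist camera.

```bash
python3 -m inch '[[[0.164,-0.09,0],0],[[0.164,-0.09,0],0],[[0.164,-0.09,0],0],[[0.164,-0.09,0],0],[[0.164,-0.09,0],0],[[0.164,-0.09,0],0]]' 0 && python3 -m inch '[[[0.164,-0.09,0],0],[[0.164,-0.09,0],0],[[0.164,-0.09,0],0],[[0.164,-0.09,0],0],[[0.164,-0.09,0],0],[[0.164,-0.09,0],0],[[0,0,0],0],[[0,0,0],0]]'
cat >> h.py <<'E'
def shot(name):
    s=sensors.read_state();c=cam('wrist');im=viewer.grab_frame('wrist');cv2.imwrite(f'pics/{name}.png',im[...,::-1]);np.savez(f'pics/{name}.npz',im=im,**{k:c[k] for k in('K','R','t','d','o')});
    print(np.round(s['position'],4),np.round(s['tool_rot'],2),s['time']);return im,c
def load(name): 
    d=np.load(f'pics/{name}.npz');return d['im'],d
E
python3 -c "
from h import *
im,c=shot('w1')
print(proj(c,[[.5,-.268,.076],[.5,-.268,.03]]))"
```

```text
time: 0.6
position: [0.3479, -0.429, 0.2388]
tool_rot: [-180.0, 0.0, 18.0]
contact_force: [0.6, -0.3, 0.1]
finger_gap: 0.0853
grip_force: 0.0
time: 1.27
position: [0.5017, -0.2652, 0.2387]
tool_rot: [-180.0, 0.0, 18.3]
contact_force: [-0.1, -0.5, -0.3]
finger_gap: 0.0852
grip_force: 0.0
[ 0.5017 -0.2652  0.2387] [-1.7996e+02  4.0000e-02  1.8260e+01] 1.2667
[[327.22378436 224.48888312]
 [326.9760086  214.23604561]]
```

View pics/w1.png

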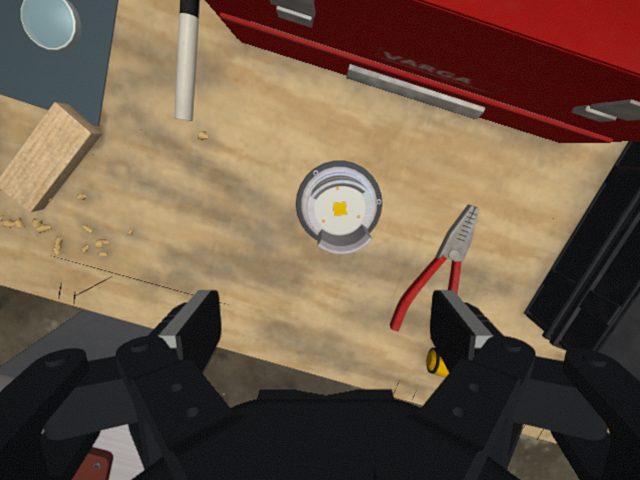

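The wrist view shows the lamp at (339,205), with its walls at the top and bottom of the picture and the slots to the left and right. The pliers are at (460,250) and the marker at (187,70). I'll go lower for a closer look and a second view.

```bash
python3 -m inch '[[[-0.05,0,0.12],0],[[-0.05,0,0.12],0],[[-0.05,0,0.12],0],[[-0.05,0,0.1],0],[[0,0,0],0],[[0,0,0],0]]'
python3 -c "
from h import *
im,c=shot('w2')
p=proj(c,[[.5,-.268,.05]])[0].astype(int);print(p)
x0=max(p[0]-100,0);y0=max(p[1]-100,0);cv2.imwrite('pics/w2c.png',cv2.resize(im[y0:y0+200,x0:x0+200,::-1],(600,600),interpolation=cv2.INTER_CUBIC));print(x0,y0)"
```

```text
time: 1.82
position: [0.4611, -0.28, 0.1464]
tool_rot: [-179.9, 0.1, 17.9]
contact_force: [0.3, -0.4, 0.8]
finger_gap: 0.0855
grip_force: 0.0
[ 0.4611 -0.28    0.1464] [-1.7986e+02  9.0000e-02  1.7870e+01] 1.8167
[325 182]
225 82
```

View pics/w2c.png

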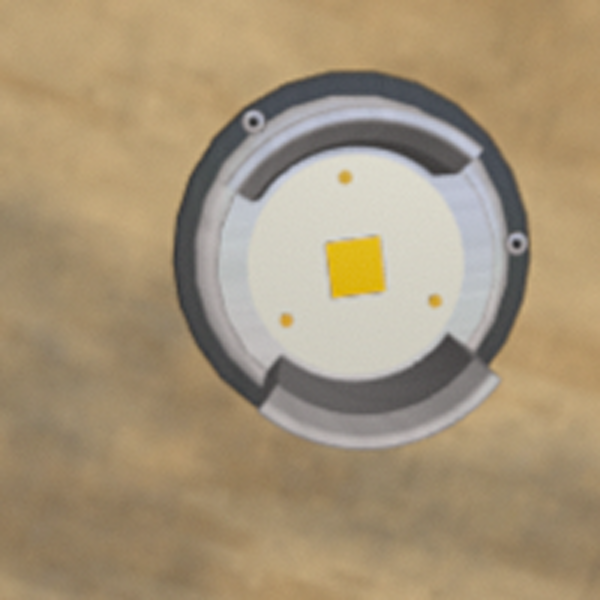

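The crop (offset 225,82; scale 3) shows the barrel clearly. The rim wall corners are at about (228,189), (483,153), (259,408) and (499,380), and the yellow LED is at (356,266). The slots face left and right.

Run:
```python
from h import *
im,c=load('w2');i1,c1=load('w1')
q=np.array([(228,189),(483,153),(259,408),(499,380)])/3+[225,82]-.33
P=plane(c,q,.076);print(P.round(4))
for a,b in((0,1),(2,3)): d=P[a]-P[b];print('len',np.linalg.norm(d),'ang',np.degrees(np.arctan2(d[1],d[0])))
print('diag',np.linalg.norm(P[0]-P[3]),np.linalg.norm(P[1]-P[2]),'cen',P.mean(0))
def ell(im,lo,hi,roi):
    h=cv2.cvtColor(im,cv2.COLOR_RGB2HSV);m=cv2.inRange(h,lo,hi);k=np.zeros_like(m);x,y,w=roi;k[y-w:y+w,x-w:x+w]=m[y-w:y+w,x-w:x+w]
    c=max(cv2.findContours(k,0,1)[0],key=cv2.contourArea);return c[:,0].astype(float)
A=[]
for i,ca,roi in((im,c,(343,170,25)),(i1,c1,(340,209,15))):
    e=ell(i,(15,150,120),(35,255,255),roi);m=cv2.moments(e.astype(np.float32));A.append((m['m10']/m['m00'],m['m01']/m['m00']))
print(A,'LED tri',tri([c,c1],A),'plane .03',plane(c,[A[0]],.03),plane(c1,[A[1]],.03))
# foot: dark ring outer contour
for z in(0.0,.006,.01):
    h=cv2.cvtColor(im,cv2.COLOR_RGB2HSV);m=((h[...,1]<70)).astype(np.uint8)
    k=np.zeros_like(m);k[95:245,270:415]=m[95:245,270:415];e=max(cv2.findContours(k,0,1)[0],key=cv2.contourArea)[:,0].astype(float)
    e=e[e[:,1]<185] # upper part only (foot)
    print(z,np.round(circ(plane(c,e,z)),4))
```

```text
[[ 0.5187 -0.2471  0.076 ]
 [ 0.5396 -0.2907  0.076 ]
 [ 0.4802 -0.2652  0.076 ]
 [ 0.5002 -0.3088  0.076 ]]
len 0.04831073324314897 ang 115.5907387275101
len 0.04790222173105193 ang 114.6427973824329
diag 0.06434929614051331 0.06461674362604984 cen [ 0.50970407 -0.27796052  0.076     ]
[(342.9620938628159, 170.6173285198556), (339.3213333333333, 208.536)] LED tri [ 0.51009156 -0.27739441  0.03484355] plane .03 [[ 0.50982385 -0.27772826  0.03      ]] [[ 0.50932044 -0.27785376  0.03      ]]
0.0 [ 0.5096 -0.2781  0.0463]
0.006 [ 0.5099 -0.2777  0.0453]
0.01 [ 0.5101 -0.2775  0.0446]
```

The lamp is at (0.5098, -0.2777). The LED triangulates to z 0.035 and the foot to radius 46 mm, both as expected. The slots lie along 115°, so the tool yaw is 25°. Now up, turn, and over to the tall spacer.

```bash
cat >> h.py <<'E'
def go(x,y,z,yaw=25.1):
    s=sensors.read_state();a=np.radians(s['tool_rot'][2]);d=np.array([x,y,z])-s['position']
    print('units',np.round(np.array([d[0]*np.cos(a)+d[1]*np.sin(a),d[0]*np.sin(a)-d[1]*np.cos(a),-d[2]])/.2,4),'turn',round((s['tool_rot'][2]-yaw)/90,4),'rows',np.ceil(np.linalg.norm(d)/.0417),'pos',np.round(s['position'],4),np.round(s['tool_rot'],2),'f',np.round(s['contact_force'],1),'t',s['time'])
E
python3 -m inch '[[[0,0,-0.13],-0.0795],[[0,0,-0.13],0],[[0,0,-0.13],0],[[0,0,-0.13],0],[[0,0,0],0],[[0,0,0],0]]'; python3 -c "
from h import *
go(.5463,.3291,.25)"
```

```text
time: 2.37
position: [0.4648, -0.2809, 0.2559]
tool_rot: [179.6, -0.2, 25.2]
contact_force: [0.5, -0.1, 0.1]
finger_gap: 0.0855
grip_force: 0.0
units [ 1.6669 -2.5868  0.0296] turn 0.001 rows 15.0 pos [ 0.4648 -0.2809  0.2559] [179.58  -0.2   25.19] f [ 0.5 -0.1  0.1] t 2.3667
```

```bash
python3 -m inch '[[[0.104,-0.162,0],0],[[0.104,-0.162,0],0],[[0.104,-0.162,0],0],[[0.104,-0.162,0],0],[[0.104,-0.162,0],0],[[0.104,-0.162,0],0],[[0.104,-0.162,0],0],[[0.104,-0.162,0],0]]' && python3 -m inch '[[[0.104,-0.162,0],0],[[0.104,-0.162,0],0],[[0.104,-0.162,0],0],[[0.104,-0.162,0],0],[[0.104,-0.162,0],0],[[0.104,-0.162,0],0],[[0.104,-0.162,0],0],[[0.104,-0.162,0],0]]' && python3 -m inch '[[[0,0,0],0],[[0,0,0],0],[[0,0,0],0]]'
python3 -c "
from h import *
shot('w3');go(.5463,.3291,.14)"
python3 -m inch '[[[-0.05,0,0.14],0],[[-0.05,0,0.14],0],[[-0.05,0,0.14],0],[[-0.05,0,0.12],0],[[0,0,0],0],[[0,0,0],0],[[0,0,0],0]]'
python3 -c "
from h import *
shot('w4');go(.5463,.3291,.14)"
```

```text
time: 3.03
position: [0.503, 0.0279, 0.2513]
tool_rot: [180.0, -0.0, 25.2]
contact_force: [1.1, -0.2, 0.6]
finger_gap: 0.0855
grip_force: 0.0
time: 3.7
position: [0.5432, 0.3334, 0.251]
tool_rot: [180.0, 0.0, 25.2]
contact_force: [0.3, -0.0, 0.9]
finger_gap: 0.0855
grip_force: 0.0
time: 3.95
position: [0.543, 0.3312, 0.2506]
tool_rot: [180.0, 0.1, 25.2]
contact_force: [0.2, -0.5, -0.5]
finger_gap: 0.0859
grip_force: 0.0
[0.543  0.3312 0.2506] [1.7998e+02 8.0000e-02 2.5230e+01] 3.95
units [0.0107 0.0131 0.5548] turn 0.0008 rows 3.0 pos [0.5433 0.3306 0.251 ] [1.7997e+02 5.0000e-02 2.5170e+01] f [ 0.3 -0.2  0.1] t 4.0
time: 4.58
position: [0.5089, 0.3141, 0.1455]
tool_rot: [180.0, -0.2, 25.1]
contact_force: [0.6, 0.0, 1.0]
finger_gap: 0.0853
grip_force: 0.0
[0.5089 0.3141 0.1455] [179.99  -0.19  25.12] 4.5833
units [0.198  0.0126 0.0308] turn 0.0004 rows 1.0 pos [0.5094 0.3146 0.1462] [179.99  -0.27  25.13] f [ 0.2  0.3 -0. ] t 4.6333
```

View pics/w3.png

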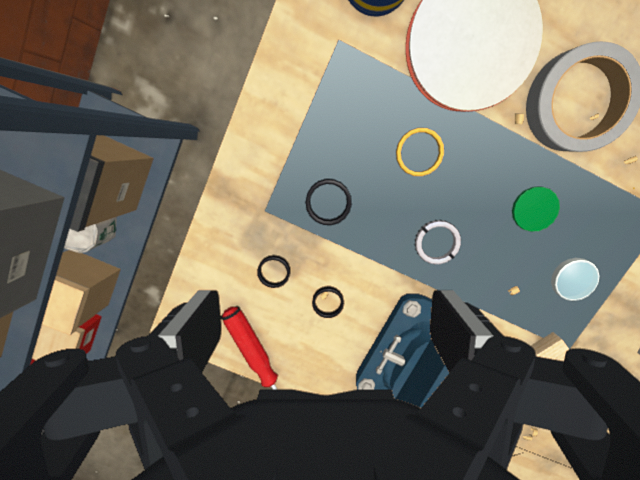

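View pics/w4.png

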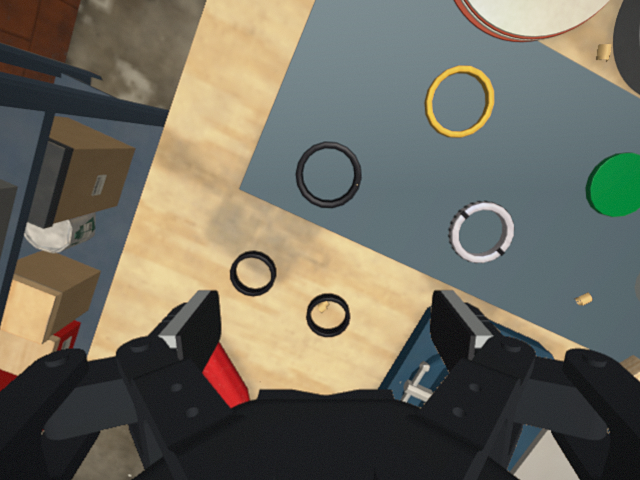

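w3 and w4 show all five parts:
- **Black 50 mm ring:** on the mat at (328,174) in w4. The two small look-alikes, (253,273) and (328,315), are clearly smaller.
- **Others:** brass ring (460,101), steel ring with two dark slots (481,231), green disc (620,185), lens (577,279 in w3).

Now I measure them all.

```bash
cat >> h.py <<'E'
def mask(im,kind):
    h=cv2.cvtColor(im,cv2.COLOR_RGB2HSV).astype(int);H,S,V=h[...,0],h[...,1],h[...,2]
    m={'tall':V<70,'thin':(H>15)&(H<32)&(S>120)&(V>90),'ring':(S<60)&(V>125)|(V<60),'filter':(H>45)&(H<85)&(S>110),'lens':(V>150)}[kind]
    return m.astype(np.uint8)
TOP=dict(tall=.016,thin=.009,ring=.011,filter=.008,lens=.010)
def meas(im,c,kind,seed,z=None,w=45):
    z=TOP[kind] if z is None else z
    m=mask(im,kind);k=np.zeros_like(m);x,y=map(int,seed);y0,x0=max(y-w,0),max(x-w,0);k[y0:y+w,x0:x+w]=m[y0:y+w,x0:x+w]
    k=cv2.morphologyEx(k,cv2.MORPH_CLOSE,np.ones((5,5),np.uint8))
    cn=max(cv2.findContours(k,0,1)[0],key=cv2.contourArea);e=cn[:,0].astype(float);E=cv2.fitEllipse(cn)
    P=plane(c,e,z)[:,:2];full=circ(P);q=np.array(full[:2]);n=c['o'][:2]
    for _ in range(10):                                   # far half only: top edge, true radius
        v=(q-n)/np.linalg.norm(q-n);h=P[(P-q)@v>0.0]
        from scipy.optimize import least_squares
        q=least_squares(lambda g:np.linalg.norm(h-g,axis=1)-.025,q,loss='soft_l1',f_scale=.0005).x
    return q,full,E[0]
def tops(q,z,c): return proj(c,[[q[0],q[1],z]])[0]
E
python3 - <<'E'
from h import *
a,ca=load('w3');b,cb=load('w4')
sd=dict(tall=((328,201),(328,174)),thin=((420,152),(460,101)),ring=((438,242),(481,231)),filter=((536,208),(615,185)),lens=((577,279),None))
for k,(p,q) in sd.items():
    r=[meas(a,ca,k,p,w=30)]
    if q is not None: r.append(meas(b,cb,k,q,w=44))
    for x in r: print(k,x[0].round(4),np.round(x[1],4),np.round(x[2],1))
    if len(r)>1: print('   tri ellipse centres',tri([ca,cb],[r[0][2],r[1][2]]).round(4))
E
```

```text
tall [0.5503 0.3308] [0.5493 0.3303 0.024 ] [327.9 201.8]
tall [0.55   0.3307] [0.5489 0.33   0.0239] [327.9 174.9]
   tri ellipse centres [0.549  0.3301 0.0115]
thin [0.6368 0.2664] [0.637  0.2655 0.0242] [419.7 151.5]
thin [0.6364 0.2661] [0.637  0.2656 0.0244] [459.4 101. ]
   tri ellipse centres [0.6374 0.2659 0.0094]
ring [0.5547 0.1862] [0.5598 0.2014 0.0381] [436.7 241. ]
ring [0.5597 0.2002] [0.5597 0.2005 0.025 ] [481.4 231.9]
   tri ellipse centres [0.5607 0.2028 0.0143]
filter [0.6381 0.1208] [0.6381 0.1209 0.0249] [535.6 208.6]
filter [0.6344 0.1269] [0.6358 0.124  0.0234] [615.4 185.2]
   tri ellipse centres [ 0.6404  0.1103 -0.0096]
lens [0.5885 0.0324] [0.5888 0.0324 0.025 ] [576.8 279.6]
```

```bash
python3 -m inch '[[[0.072,0.0045,0.077],0],[[0.072,0.0045,0.077],0],[[0.071,0.0045,0.077],0],[[0,0,0.06],0],[[0,0,0.06],0],[[0,0,0.06],0],[[0,0,0],0],[[0,0,0],0]]' 0.28 25 && python3 -m inch '[[[0,0,0],0],[[0,0,0],0],[[0,0,0],0],[[0,0,0],0]]'
python3 -c "
from h import *
im,c=shot('w5');go(.5495,.3304,.03);p=proj(c,[[.5495,.3304,.016]])[0];print(p)
r=meas(im,c,'tall',p,w=70);print(r)"
```

```text
time: 5.3
position: [0.5463, 0.3298, 0.0605]
tool_rot: [-180.0, 0.1, 25.2]
contact_force: [0.3, -0.2, 0.8]
finger_gap: 0.0617
grip_force: 0.0
time: 5.63
position: [0.5477, 0.3304, 0.062]
tool_rot: [180.0, -0.1, 25.2]
contact_force: [1.6, -0.3, -0.7]
finger_gap: 0.0613
grip_force: 0.0
[0.5477 0.3304 0.062 ] [ 1.800e+02 -8.000e-02  2.519e+01] 5.6333
units [0.009 0.004 0.159] turn 0.001 rows 1.0 pos [0.5475 0.3304 0.0618] [-1.800e+02 -6.000e-02  2.519e+01] f [-0.6 -0.3  0. ] t 5.6833
[325.88805325 264.67410913]
(array([0.55018001, 0.33059156]), (np.float64(0.5501311069930958), np.float64(0.3305713992689745), np.float64(0.024714265235710506)), (326.0921325683594, 262.0858154296875))
```

View pics/w5.png

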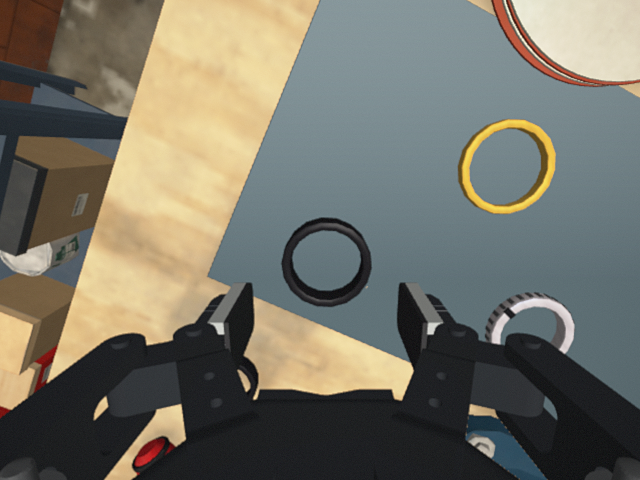

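w5 shows the black ring at (326,262), centred between the pads (left pad (235,320), right pad (418,320)). It is 50 mm across. I'll descend and feel for the mat.

```bash
python3 -m inch '[[[0.012,0.004,0.1],0],[[0,0,0.1],0],[[0,0,0.0],0],[[0,0,0],0],[[0,0,0],0]]' && for i in 1; do python3 -m inch '[[[0,0,0.015],0],[[0,0,0],0],[[0,0,0],0]]'; python3 -m inch '[[[0,0,0.015],0],[[0,0,0],0],[[0,0,0],0]]';python3 -m inch '[[[0,0,0.01],0],[[0,0,0],0],[[0,0,0],0]]'; done | egrep 'posi|force'; python3 -c "
from h import *
go(.5499,.3305,.01)"
```

```text
time: 6.1
position: [0.5501, 0.3307, 0.022]
tool_rot: [-180.0, -0.0, 25.2]
contact_force: [0.9, 1.1, 0.8]
finger_gap: 0.0614
grip_force: 0.0
position: [0.5502, 0.3307, 0.0189]
contact_force: [-0.2, -0.8, -0.2]
grip_force: 0.0
position: [0.5496, 0.3304, 0.015]
contact_force: [0.0, 0.8, -0.2]
grip_force: 0.0
position: [0.5495, 0.3304, 0.0129]
contact_force: [-0.2, 0.3, -0.6]
grip_force: 0.0
units [0.0019 0.0003 0.0143] turn 0.001 rows 1.0 pos [0.5495 0.3304 0.0129] [1.800e+02 2.000e-02 2.519e+01] f [-0.2  0.3 -0.6] t 6.85
```

```bash
chk(){ python3 -c "
from h import *
s=sensors.read_state();print(np.round(s['position'],4)[2],np.round(s['contact_force'],1));raise SystemExit(int(s['contact_force'][2]>3))"; }
python3 -m inch '[[[0,0,0.01],0],[[0,0,0],0],[[0,0,0],0]]' >/dev/null && chk && python3 -m inch '[[[0,0,0.006],0],[[0,0,0],0],[[0,0,0],0]]' >/dev/null && chk && python3 -m inch '[[[0,0,0.006],0],[[0,0,0],0],[[0,0,0],0]]' >/dev/null && chk && python3 -m inch '[[[0,0,0.006],0],[[0,0,0],0],[[0,0,0],0]]' >/dev/null && chk && python3 -m inch '[[[0,0,0.006],0],[[0,0,0],0],[[0,0,0],0]]' >/dev/null && chk  && python3 -m inch '[[[0,0,0.006],0],[[0,0,0],0],[[0,0,0],0]]' >/dev/null && chk  && python3 -m inch '[[[0,0,0.006],0],[[0,0,0],0],[[0,0,0],0]]' >/dev/null && chk
```

```text
0.0109 [ 0.7 -0.   0.5]
0.0098 [0.3 0.2 0.5]
0.0086 [-0.1 -0.1  0.2]
0.0074 [ 0.2  0.5 -0.2]
0.0062 [ 0.2 -0.3 -0.3]
0.005 [ 0.8 -0.   0.2]
0.0046 [-2.1 -2.1  6.4]
```

Contact came at TCP z 0.0046, so the tips stand about 2.5 mm ahead of the TCP at this opening. I'll rise 4 mm and grip.

```bash
python3 -m inch '[[[0,0,-0.023],0],[[0,0,0],0]]' >/dev/null && python3 -m inch '[[[0,0,0],0],[[0,0,0],0],[[0,0,0],0],[[0,0,0],0],[[0,0,0],0],[[0,0,0],0]]' 1 35 && python3 -m inch '[[[0,0,-0.05],0],[[0,0,-0.15],0],[[0,0,-0.2],0],[[0,0,-0.2],0],[[0,0,-0.2],0],[[0,0,-0.2],0],[[0,0,-0.15],0],[[0,0,0],0]]'; python3 -c "
from h import *
im,c=shot('w6');go(.5098,-.2777,.25);cv2.imwrite('pics/w6c.png',im[150:450,130:530,::-1])"
```

```text
time: 9.27
position: [0.5502, 0.3307, 0.0093]
tool_rot: [180.0, -0.0, 25.2]
contact_force: [-1.3, -0.2, 5.9]
finger_gap: 0.049
grip_force: 35.6
time: 9.93
position: [0.5532, 0.3321, 0.2486]
tool_rot: [180.0, -0.8, 25.2]
contact_force: [2.1, 0.6, 1.1]
finger_gap: 0.0485
grip_force: 36.5
[0.5532 0.3321 0.2486] [179.98  -0.82  25.2 ] 9.9333
units [-1.488   2.6665 -0.0272] turn 0.0011 rows 15.0 pos [0.5521 0.3315 0.2446] [179.99  -0.56  25.2 ] f [-0.1  0.1 -1. ] t 9.9833
```

View pics/w6c.png

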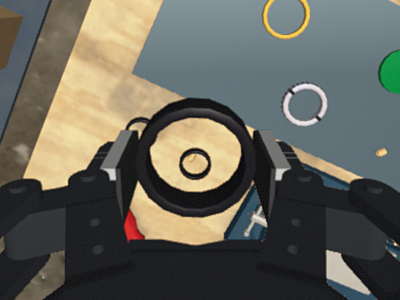

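The ring is held squarely between the pads (centre about (195,155) in the crop). Carrying it over the lamp.

```bash
python3 -m inch '[[[-0.093,0.1667,0],0],[[-0.093,0.1667,0],0],[[-0.093,0.1667,0],0],[[-0.093,0.1667,0],0],[[-0.093,0.1667,0],0],[[-0.093,0.1667,0],0],[[-0.093,0.1667,0],0],[[-0.093,0.1667,0],0]]' >/dev/null && python3 -m inch '[[[-0.093,0.1667,0],0],[[-0.093,0.1667,0],0],[[-0.093,0.1667,0],0],[[-0.093,0.1667,0],0],[[-0.093,0.1667,0],0],[[-0.093,0.1667,0],0],[[-0.093,0.1667,0],0],[[-0.093,0.1667,0],0]]' >/dev/null && python3 -m inch '[[[0,0,0.12],0],[[0,0,0.14],0],[[0,0,0.14],0],[[0,0,0.12],0],[[0,0,0.05],0],[[0,0,0],0],[[0,0,0],0],[[0,0,0],0]]'; python3 -c "
from h import *
im,c=shot('w7');go(.5098,-.2777,.09)
P=proj(c,[[.5098,-.2777,.076]])[0].astype(int);print(P)
cv2.imwrite('pics/w7c.png',im[100:450,130:530,::-1])"
```

```text
time: 11.98
position: [0.5084, -0.2794, 0.126]
tool_rot: [179.9, -0.1, 25.2]
contact_force: [-0.2, 0.6, -0.1]
finger_gap: 0.0488
grip_force: 36.5
[ 0.5084 -0.2794  0.126 ] [ 1.7989e+02 -6.0000e-02  2.5200e+01] 11.9833
units [ 0.0093 -0.0061  0.1825] turn 0.0012 rows 1.0 pos [ 0.5086 -0.2796  0.1265] [ 1.7984e+02 -9.0000e-02  2.5210e+01] f [-0.1  0.4 -0.3] t 12.0333
[322 261]
```

View pics/w7c.png

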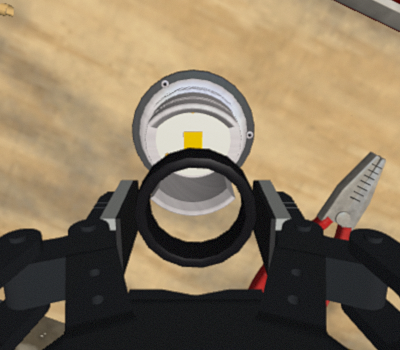

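Run:
```python
from h import *
im,c=load('w7')
for z in(.126,.133): 
    X=plane(c,[(326,308),(266,308),(386,308),(326,248)],z);d=X[0,:2]-[.5084,-.2794];a=np.radians(25.2);print(z,X[0].round(4),'tool xy',d@[np.cos(a),np.sin(a)],d@[np.sin(a),-np.cos(a)],'w',np.linalg.norm(X[1]-X[2]), np.linalg.norm(X[0]-X[3]))
```

```text
0.126 [ 0.5073 -0.2807  0.126 ] tool xy -0.0015427563809082756 0.0007240839585319228 w 0.05062844391963462 0.026406385984210613
0.133 [ 0.5104 -0.2792  0.133 ] tool xy 0.0019167658478921774 0.0006907575402391254 w 0.04800065531009705 0.025035804648183273
```

```bash
cat > chk.sh <<'E'
python3 -c "
from h import *
s=sensors.read_state();print(np.round(s['position'],4),np.round(s['contact_force'],1),round(s['finger_gap'],4),round(s['grip_force'],1),round(s['time'],2));raise SystemExit(int(s['contact_force'][2]>${1:-4}))"
E
python3 -m inch '[[[0.0085,-0.0065,0.06],0],[[0,0,0.08],0],[[0,0,0],0],[[0,0,0],0],[[0,0,0],0]]' >/dev/null && sh chk.sh && python3 -m inch '[[[0,0,0.04],0],[[0,0,0.04],0],[[0,0,0.04],0],[[0,0,0],0],[[0,0,0],0],[[0,0,0],0]]' >/dev/null && sh chk.sh && python3 -m inch '[[[0,0,0.04],0],[[0,0,0.04],0],[[0,0,0.02],0],[[0,0,0],0],[[0,0,0],0],[[0,0,0],0]]' >/dev/null && sh chk.sh && python3 -c "
from h import *
go(.5098,-.2777,.0375)"
```

```text
[ 0.5088 -0.2771  0.0971] [-0.7  0.2 -1.1] 0.0486 36.5 12.45
[ 0.5087 -0.2768  0.0722] [ 3.5 -0.1 -2.1] 0.0489 36.5 12.95
[ 0.5088 -0.2768  0.0521] [ 6.   1.9 -0.6] 0.0488 36.6 13.45
units [0.0025 0.0059 0.0732] turn 0.001 rows 1.0 pos [ 0.5088 -0.2768  0.0521] [ 1.7999e+02 -4.0000e-02  2.5190e+01] f [ 6.   1.9 -0.6] t 13.45
```

```bash
python3 -m inch '[[[0.005,0.004,0],0],[[0,0,0],0],[[0,0,0],0]]' >/dev/null && sh chk.sh && python3 -m inch '[[[0,0,0.03],0],[[0,0,0.02],0],[[0,0,0],0],[[0,0,0],0]]' >/dev/null && sh chk.sh && python3 -m inch '[[[0,0,0.01],0],[[0,0,0],0],[[0,0,0],0]]' >/dev/null && sh chk.sh  && python3 -m inch '[[[0,0,0.005],0],[[0,0,0],0],[[0,0,0],0]]' >/dev/null && sh chk.sh && python3 -m inch '[[[0,0,0.005],0],[[0,0,0],0],[[0,0,0],0]]' >/dev/null && sh chk.sh && python3 -m inch '[[[0,0,0.005],0],[[0,0,0],0],[[0,0,0],0]]' >/dev/null && sh chk.sh && python3 -m inch '[[[0,0,0.005],0],[[0,0,0],0],[[0,0,0],0]]' >/dev/null && sh chk.sh
```

```text
[ 0.5091 -0.2771  0.0519] [ 2.   0.8 -0.5] 0.0488 36.6 13.7
[ 0.5092 -0.2771  0.0418] [ 1.1  0.2 -0.3] 0.0485 36.6 14.03
[ 0.5094 -0.2773  0.0403] [ 0.  -0.1 -1.7] 0.0491 36.6 14.28
[ 0.5097 -0.2773  0.0395] [ 0.3 -0.9 -0.6] 0.0489 36.6 14.53
[ 0.5097 -0.2773  0.0384] [ 0.2 -0.1 -1. ] 0.049 36.6 14.78
[ 0.5097 -0.2773  0.0374] [-1.  -0.3 -0.8] 0.0491 36.7 15.03
[ 0.5098 -0.2773  0.0373] [-2.6  1.7  5.1] 0.0489 37.1 15.28
```

Contact is exactly at the height predicted for the floor. Releasing and rising.

```bash
python3 -m inch '[[[0,0,0],0],[[0,0,0],0],[[0,0,0],0],[[0,0,0],0]]' 0.28 && python3 -m inch '[[[0,0,-0.05],0],[[0,0,-0.15],0],[[0,0,-0.2],0],[[0,0,-0.2],0],[[0,0,-0.15],0],[[0,0,0],0],[[0,0,0],0]]' >/dev/null; python3 -c "
from h import *
im,c=shot('w8');go(.5888,.0324,.25)
P=proj(c,[[.5098,-.2777,.05]])[0].astype(int);print(P)
cv2.imwrite('pics/w8c.png',cv2.resize(im[P[1]-70:P[1]+70,P[0]-80:P[0]+80,::-1],(480,420)))"
```

```text
time: 15.62
position: [0.5097, -0.2773, 0.0364]
tool_rot: [-180.0, 0.0, 25.2]
contact_force: [-0.5, -0.7, 0.0]
finger_gap: 0.0614
grip_force: 0.0
[ 0.5113 -0.2784  0.1903] [179.67  -0.18  25.2 ] 16.2
units [ 1.0159 -1.2348 -0.3111] turn 0.001 rows 8.0 pos [ 0.5101 -0.2776  0.1878] [ 1.7989e+02 -6.0000e-02  2.5190e+01] f [ 0.1  0.1 -0.7] t 16.25
[322 229]
```

View pics/w8c.png

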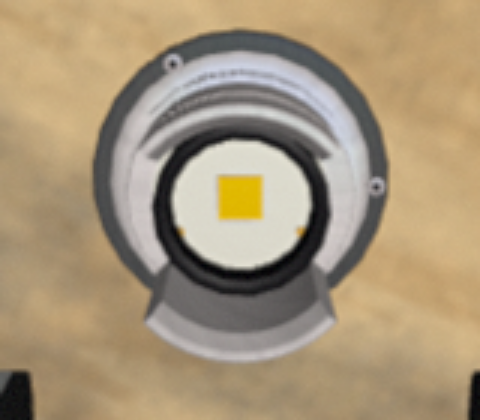

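The black ring lies flat and centred (242,205 in the crop). Next is the lens.

```bash
python3 -m inch '[[[0.127,-0.154,0],0],[[0.127,-0.154,0],0],[[0.127,-0.154,0],0],[[0.127,-0.154,0],0],[[0.127,-0.154,0],0],[[0.127,-0.154,0],0],[[0.127,-0.154,0],0],[[0.127,-0.154,0],0]]' >/dev/null && python3 -m inch '[[[0,0,0],0],[[0,0,0],0],[[0,0,0],0],[[0,0,0],0]]' >/dev/null;  python3 -c "
from h import *
shot('l1')"
python3 -m inch '[[[0,0,0.15],0],[[0,0,0.2],0],[[0,0,0.15],0],[[0,0,0.1],0],[[0,0,0],0],[[0,0,0],0],[[0,0,0],0],[[0,0,0],0]]' >/dev/null;  python3 -c "
from h import *
shot('l2')
r=[]
for n in('l1','l2'):
    im,c=load(n);p=proj(c,[[.5888,.0324,.01]])[0];x=meas(im,c,'lens',p,w=70 if n=='l2' else 50);r.append((c,x[2]));print(p,x)
print(tri(*zip(*r)));go(.5888,.0324,.02)
cv2.imwrite('pics/l2c.png',im[150:400,130:530,::-1])"
```

```text
[0.5879 0.031  0.1853] [-1.7996e+02  1.2000e-01  2.5130e+01] 17.25
[0.5906 0.0315 0.069 ] [179.88  -0.21  25.14] 17.9667
[323.77202329 216.82682484] (array([0.58883466, 0.03267255]), (np.float64(0.5888464541800827), np.float64(0.03261920261815854), np.float64(0.024972463840859566)), (323.5752258300781, 216.11813354492188))
[321.52507433 262.18819633] (array([0.58885844, 0.03270108]), (np.float64(0.5891153195176927), np.float64(0.0327474889787181), np.float64(0.02506524371588807)), (321.201904296875, 260.18865966796875))
[0.58847252 0.03248202 0.0055327 ]
units [-0.0063 -0.0072  0.2451] turn 0.0007 rows 2.0 pos [0.5906 0.0316 0.069 ] [179.88  -0.21  25.16] f [ 0.1 -0.1  0.3] t 18.0167
```

View pics/l2c.png

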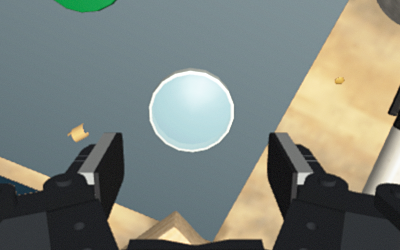

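The lens is at (0.5889,0.0327), r 25.0 mm, between the pads (crop centre (192,110)). Descending to grip by the edge.

```bash
python3 -m inch '[[[-0.006,-0.006,0.1],0],[[0,0,0.1],0],[[0,0,0.06],0],[[0,0,0.025],0],[[0,0,0],0],[[0,0,0],0],[[0,0,0],0],[[0,0,0],0]]' >/dev/null; sh chk.sh;python3 -c "
from h import *
go(.5889,.0327,.0108)"
```

```text
[0.5882 0.0327 0.0108] [-0.6  0.7  0.9] 0.0613 0.0 18.68
units [ 0.0033  0.0013 -0.0001] turn 0.0011 rows 1.0 pos [0.5882 0.0327 0.0108] [ 1.7994e+02 -1.1000e-01  2.5200e+01] f [-0.6  0.7  0.9] t 18.6833
```

```bash
python3 -m inch '[[[0.0033,0.001,0],0],[[0,0,0],0],[[0,0,0],0]]' >/dev/null; python3 -m inch '[[[0,0,0],0],[[0,0,0],0],[[0,0,0],0],[[0,0,0],0],[[0,0,0],0],[[0,0,0],0],[[0,0,0],0],[[0,0,0],0]]' 1 30 >/dev/null;  sh chk.sh 100; python3 -m inch '[[[0,0,-0.02],0],[[0,0,-0.05],0],[[0,0,-0.1],0],[[0,0,-0.15],0],[[0,0,-0.2],0],[[0,0,-0.2],0],[[0,0,-0.15],0],[[0,0,-0.05],0]]' >/dev/null;python3 -m inch '[[[0,0,0],0],[[0,0,0],0],[[0,0,0],0]]' >/dev/null;sh chk.sh;python3 -c "
from h import *
go(.5098,-.2777,.19)"
```

```text
[0.5881 0.0328 0.0099] [-2.1  0.3  5.2] 0.0468 31.2 19.6
[0.5863 0.0329 0.191 ] [ 0.  -0.4 -0.8] 0.0467 31.0 20.52
units [-1.007   1.2426  0.0051] turn 0.001 rows 8.0 pos [0.5863 0.0329 0.191 ] [-179.89    0.2    25.19] f [ 0.  -0.4 -0.8] t 20.5167
```

The gap is 46.7 mm, less than the 49 mm with the tall ring, so I'll check the grasp before carrying it over.

```bash
python3 -c "
from h import *
im,c=shot('l3');cv2.imwrite('pics/l3c.png',cv2.resize(im[200:400,200:450,::-1],(750,600)))"
```

```text
[0.5863 0.0329 0.191 ] [-179.89    0.2    25.19] 20.5167
```

View pics/l3c.png

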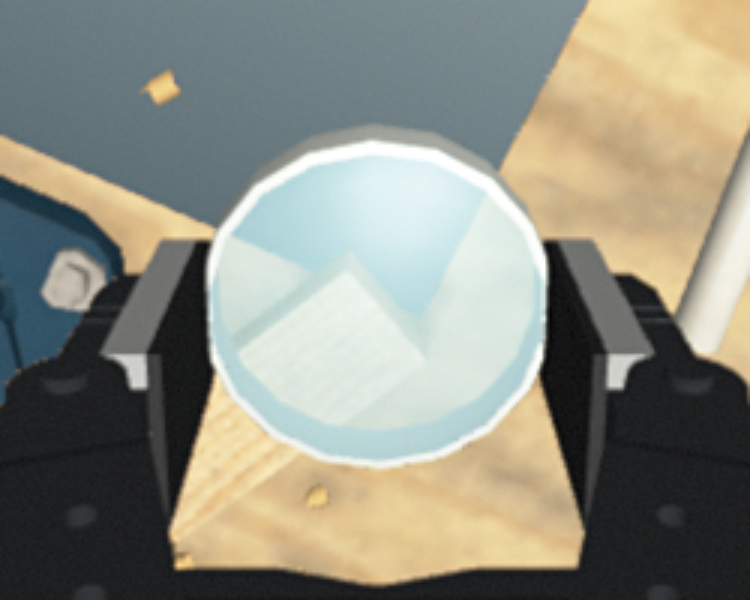

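The lens is held flat by its edge and looks level. I'll check its offset in the tool frame, then carry it.

```bash
python3 - <<'E'
from h import *
im,c=load('l3')
for z in(.189,.191,.193): 
    X=plane(c,[(325.7,301),(269,301),(382.3,301),(325.7,246.7),(325.7,355)],z);d=X[0,:2]-[.5863,.0329];a=np.radians(25.2);print(z,'tool xy',d@[np.cos(a),np.sin(a)],d@[np.sin(a),-np.cos(a)],'w',np.linalg.norm(X[1]-X[2]), np.linalg.norm(X[4]-X[3]))
E
python3 -m inch '[[[-0.126,0.155,0],0],[[-0.126,0.155,0],0],[[-0.126,0.155,0],0],[[-0.126,0.155,0],0],[[-0.126,0.155,0],0],[[-0.126,0.155,0],0],[[-0.126,0.155,0],0],[[-0.126,0.155,0],0]]' >/dev/null && python3 -m inch '[[[0,0,0.12],0],[[0,0,0.14],0],[[0,0,0.12],0],[[0,0,0.05],0],[[0,0,0],0],[[0,0,0],0],[[0,0,0],0],[[0,0,0],0]]' >/dev/null; sh chk.sh; python3 -c "
from h import *
go(.5098,-.2777,.07)"
```

```text
0.189 tool xy 0.0007493133692680891 0.0005731969811860951 w 0.04823650643076433 0.05033223353377863
0.191 tool xy 0.0017010723960889543 0.0005735948547470828 w 0.04753012386263431 0.04959516082652657
0.193 tool xy 0.002652831422909817 0.0005739927283080769 w 0.046823741294504284 0.04885808811927441
[ 0.5121 -0.2779  0.1093] [ 0.1 -0.3 -0.1] 0.0469 31.0 21.9
units [-0.0101 -0.0059  0.1966] turn 0.0014 rows 1.0 pos [ 0.5121 -0.2779  0.1093] [ 1.7985e+02 -8.0000e-02  2.5220e+01] f [ 0.1 -0.3 -0.1] t 21.9
```

```bash
python3 -m inch '[[[-0.014,-0.006,0.06],0],[[0,0,0.05],0],[[0,0,0.0],0],[[0,0,0],0],[[0,0,0],0]]' >/dev/null && sh chk.sh && python3 -m inch '[[[0,0,0.03],0],[[0,0,0.03],0],[[0,0,0],0],[[0,0,0],0],[[0,0,0],0]]' >/dev/null && sh chk.sh && python3 -m inch '[[[0,0,0.03],0],[[0,0,0.02],0],[[0,0,0],0],[[0,0,0],0],[[0,0,0],0]]' >/dev/null && sh chk.sh && python3 -c "
from h import *
go(.5094,-.2779,.0519)"
```

```text
[ 0.5077 -0.2774  0.0852] [ 0.1  0.3 -0.3] 0.0465 31.0 22.32
[ 0.5079 -0.2774  0.0734] [-0.4 -0.2 -0.9] 0.0467 31.0 22.73
[ 0.5078 -0.2775  0.0634] [ 0.4 -0.6  0.6] 0.0472 31.0 23.15
units [0.0061 0.0052 0.0576] turn 0.0011 rows 1.0 pos [ 0.5078 -0.2775  0.0634] [-1.7999e+02  1.0000e-02  2.5190e+01] f [ 0.4 -0.6  0.6] t 23.15
```

```bash
python3 -m inch '[[[0.005,0.003,0.02],0],[[0,0,0.02],0],[[0,0,0],0],[[0,0,0],0],[[0,0,0],0]]' >/dev/null && sh chk.sh && python3 -m inch '[[[0,0,0.008],0],[[0,0,0],0],[[0,0,0],0]]' >/dev/null && sh chk.sh  && python3 -m inch '[[[0,0,0.005],0],[[0,0,0],0],[[0,0,0],0]]' >/dev/null && sh chk.sh && python3 -m inch '[[[0,0,0.005],0],[[0,0,0],0],[[0,0,0],0]]' >/dev/null && sh chk.sh && python3 -m inch '[[[0,0,0.005],0],[[0,0,0],0],[[0,0,0],0]]' >/dev/null && sh chk.sh && python3 -m inch '[[[0,0,0.005],0],[[0,0,0],0],[[0,0,0],0]]' >/dev/null && sh chk.sh
```

```text
[ 0.509  -0.2776  0.0554] [-0.2  0.3 -1.5] 0.0466 31.0 23.57
[ 0.509  -0.2776  0.0539] [-0.4  0.5  0.1] 0.0469 31.0 23.82
[ 0.509  -0.2776  0.0529] [ 0.1 -0.2 -0.8] 0.0468 31.0 24.07
[ 0.5092 -0.2777  0.052 ] [0.9 0.1 0. ] 0.0471 31.1 24.32
[ 0.5092 -0.2777  0.0519] [-2.6  1.3  7.3] 0.0473 31.7 24.57
```

Contact is at the predicted height. Releasing and going for the brass ring.

```bash
python3 -m inch '[[[0,0,0],0],[[0,0,0],0],[[0,0,0],0],[[0,0,0],0]]' 0.28 >/dev/null; sh chk.sh 100; python3 -m inch '[[[0,0,-0.05],0],[[0,0,-0.15],0],[[0,0,-0.2],0],[[0,0,-0.2],0],[[0,0,-0.2],0],[[0,0,-0.15],0],[[0,0,-0.05],0],[[0,0,0],0]]' >/dev/null; python3 -c "
from h import *
im,c=shot('l4');go(.637,.2659,.25)"
```

```text
[ 0.5089 -0.2775  0.0506] [ 0.8  0.6 -0.6] 0.0616 0.0 24.9
[ 0.5108 -0.2788  0.2559] [179.59  -0.22  25.2 ] 25.5667
units [ 1.7339 -2.19    0.0133] turn 0.001 rows 14.0 pos [ 0.5097 -0.278   0.2527] [ 1.7983e+02 -9.0000e-02  2.5190e+01] f [-0.3 -0.6 -0.4] t 25.6167
```

```bash
python3 -m inch '[[[0.124,-0.1564,0],0],[[0.124,-0.1564,0],0],[[0.124,-0.1564,0],0],[[0.124,-0.1564,0],0],[[0.124,-0.1564,0],0],[[0.124,-0.1564,0],0],[[0.124,-0.1564,0],0]]' >/dev/null && python3 -m inch '[[[0.124,-0.1564,0],0],[[0.124,-0.1564,0],0],[[0.124,-0.1564,0],0],[[0.124,-0.1564,0],0],[[0.124,-0.1564,0],0],[[0.124,-0.1564,0],0],[[0.124,-0.1564,0],0]]' >/dev/null; python3 -m inch '[[[0,0,0.15],0],[[0,0,0.2],0],[[0,0,0.2],0],[[0,0,0.2],0],[[0,0,0.12],0],[[0,0,0.04],0],[[0,0,0],0],[[0,0,0],0]]' >/dev/null;python3 -m inch '[[[0,0,0],0],[[0,0,0],0]]' >/dev/null
python3 -c "
from h import *
im,c=shot('t1');p=proj(c,[[.637,.2659,.009]])[0];x=meas(im,c,'thin',p,w=75);print(p,x);go(*x[0],.0105)"
```

```text
[0.6387 0.2669 0.0719] [179.96  -0.26  25.19] 27.6167
[324.7362965  261.44970905] (array([0.63839733, 0.26574634]), (np.float64(0.6378270041793724), np.float64(0.26548437819206944), np.float64(0.024443200086063644)), (325.9521789550781, 259.3600158691406))
units [-0.0032  0.0047  0.3063] turn 0.0009 rows 2.0 pos [0.6386 0.2669 0.0718] [179.96  -0.25  25.18] f [-0.5 -1.2 -0.5] t 27.6667
```

```bash
python3 -m inch '[[[-0.008,0.003,0.1],0],[[0,0,0.1],0],[[0,0,0.07],0],[[0,0,0.036],0],[[0,0,0],0],[[0,0,0],0],[[0,0,0],0],[[0,0,0],0]]' >/dev/null; sh chk.sh;python3 -c "
from h import *
go(.6374,.2656,.0100)"
```

```text
[0.6368 0.2656 0.0093] [0.4 0.  0.1] 0.0616 0.0 28.33
units [ 0.0028  0.0012 -0.0035] turn 0.001 rows 1.0 pos [0.6368 0.2656 0.0093] [ 1.7998e+02 -1.4000e-01  2.5190e+01] f [0.4 0.  0.1] t 28.3333
```

```bash
python3 -m inch '[[[0.003,0.001,-0.005],0],[[0,0,0],0],[[0,0,0],0]]' >/dev/null; sh chk.sh; python3 -m inch '[[[0,0,0],0],[[0,0,0],0],[[0,0,0],0],[[0,0,0],0],[[0,0,0],0],[[0,0,0],0],[[0,0,0],0],[[0,0,0],0]]' 1 30 >/dev/null;  sh chk.sh 100; python3 -m inch '[[[0,0,-0.02],0],[[0,0,-0.08],0],[[0,0,-0.18],0],[[0,0,-0.2],0],[[0,0,-0.2],0],[[0,0,-0.2],0],[[0,0,-0.2],0],[[0,0,-0.12],0]]' >/dev/null;python3 -m inch '[[[0,0,0],0],[[0,0,0],0],[[0,0,0],0]]' >/dev/null;sh chk.sh;python3 -c "
from h import *
shot('t2');go(.5098,-.2777,.25)"
```

```text
[0.6367 0.2654 0.0094] [ 0.5  0.6 -0.8] 0.0613 0.0 28.58
[0.6366 0.2654 0.0096] [-1.6 -0.3  5.9] 0.0481 30.5 29.25
[0.6357 0.2651 0.2482] [ 0.   0.3 -1.1] 0.0481 31.2 30.17
[0.6357 0.2651 0.2482] [-1.7999e+02  6.0000e-02  2.5190e+01] 30.1667
units [-1.7222  2.1885 -0.0157] turn 0.001 rows 14.0 pos [0.6352 0.265  0.2469] [-179.97    0.18   25.19] f [-0.5 -0.3 -0.8] t 30.2167
```

```bash
python3 - <<'E'
from h import *
im,c=load('t2')
p=proj(c,[[.6357,.2651,.2476]])[0];x=meas(im,c,'thin',p,z=.2476,w=75);a=np.radians(25.2)
for q in(x[0],np.array(x[1][:2])):
    d=q-[.6357,.2651];print('tool xy',d@[np.cos(a),np.sin(a)],d@[np.sin(a),-np.cos(a)],x[1][2])
E
python3 -m inch '[[[-0.123,0.1563,0],0],[[-0.123,0.1563,0],0],[[-0.123,0.1563,0],0],[[-0.123,0.1563,0],0],[[-0.123,0.1563,0],0],[[-0.123,0.1563,0],0],[[-0.123,0.1563,0],0]]' >/dev/null && python3 -m inch '[[[-0.123,0.1563,0],0],[[-0.123,0.1563,0],0],[[-0.123,0.1563,0],0],[[-0.123,0.1563,0],0],[[-0.123,0.1563,0],0],[[-0.123,0.1563,0],0],[[-0.123,0.1563,0],0]]' >/dev/null && python3 -m inch '[[[0,0,0.12],0],[[0,0,0.18],0],[[0,0,0.18],0],[[0,0,0.15],0],[[0,0,0.1],0],[[0,0,0],0],[[0,0,0],0],[[0,0,0],0]]' >/dev/null; sh chk.sh; python3 -c "
from h import *
go(.5098,-.2777,.06)"
```

```text
tool xy 0.0018958176542042276 0.0003283662683418039 0.02460740740469611
tool xy 0.0015766162133064902 0.00034432042184765334 0.02460740740469611
[ 0.5112 -0.2775  0.1032] [ 0.4 -0.5 -0.4] 0.0482 31.2 32.05
units [-0.0068 -0.0018  0.2162] turn 0.0011 rows 2.0 pos [ 0.5112 -0.2775  0.1032] [ 1.7999e+02 -1.0000e-02  2.5200e+01] f [ 0.4 -0.5 -0.4] t 32.05
```

```bash
python3 -m inch '[[[-0.010,-0.002,0.06],0],[[0,0,0.03],0],[[0,0,0.0],0],[[0,0,0],0],[[0,0,0],0]]' >/dev/null && sh chk.sh && python3 -m inch '[[[0,0,0.03],0],[[0,0,0.02],0],[[0,0,0],0],[[0,0,0],0],[[0,0,0],0]]' >/dev/null && sh chk.sh && python3 -c "
from h import *
go(.5088,-.2781,.0596)"
```

```text
[ 0.5091 -0.2779  0.0851] [ 0.4 -0.1 -1.2] 0.0478 31.2 32.47
[ 0.5089 -0.2777  0.0746] [-0.1 -0.5 -1.4] 0.0479 31.2 32.88
units [-0.0012  0.0014  0.075 ] turn 0.0011 rows 1.0 pos [ 0.5089 -0.2777  0.0746] [-1.7999e+02  1.0000e-02  2.5200e+01] f [-0.1 -0.5 -1.4] t 32.8833
```

```bash
python3 -m inch '[[[0,0,0.03],0],[[0,0,0.02],0],[[0,0,0.0],0],[[0,0,0],0],[[0,0,0],0]]' >/dev/null && sh chk.sh && python3 -m inch '[[[0,0,0.012],0],[[0,0,0],0],[[0,0,0],0]]' >/dev/null && sh chk.sh  && python3 -m inch '[[[0,0,0.005],0],[[0,0,0],0],[[0,0,0],0]]' >/dev/null && sh chk.sh && python3 -m inch '[[[0,0,0.005],0],[[0,0,0],0],[[0,0,0],0]]' >/dev/null && sh chk.sh && python3 -m inch '[[[0,0,0.005],0],[[0,0,0],0],[[0,0,0],0]]' >/dev/null && sh chk.sh && python3 -m inch '[[[0,0,0.005],0],[[0,0,0],0],[[0,0,0],0]]' >/dev/null && sh chk.sh
```

```text
[ 0.5088 -0.2778  0.0646] [-0.2 -0.6 -0. ] 0.0477 31.2 33.3
[ 0.5089 -0.2778  0.0622] [-0.1 -0.   0.1] 0.0479 31.2 33.55
[ 0.5089 -0.2778  0.0613] [-0.3 -0.   0.4] 0.0476 31.2 33.8
[ 0.5091 -0.2779  0.0608] [-1.6  1.2  3.9] 0.0478 31.7 34.05
[ 0.5092 -0.278   0.0606] [-3.9  2.5 10. ] 0.0479 32.3 34.3
```

Contact is 1 mm above prediction, within tolerance. Releasing, then a numeric check of the brass ring in the picture.

```bash
python3 -m inch '[[[0,0,0],0],[[0,0,0],0],[[0,0,0],0],[[0,0,0],0]]' 0.28 >/dev/null; sh chk.sh 100; python3 -m inch '[[[0,0,-0.05],0],[[0,0,-0.15],0],[[0,0,-0.2],0],[[0,0,-0.15],0],[[0,0,-0.1],0],[[0,0,0],0],[[0,0,0],0],[[0,0,0],0]]' >/dev/null; python3 -c "
from h import *
im,c=shot('t3');go(.6381,.1208,.19)
p=proj(c,[[.5098,-.2777,.059]])[0];m=mask(im,'thin');x,y=map(int,p);k=np.zeros_like(m);k[y-50:y+50,x-50:x+50]=m[y-50:y+50,x-50:x+50]
cn=sorted(cv2.findContours(k,cv2.RETR_CCOMP,1)[0],key=cv2.contourArea)[-2:]
for q in cn: print(cv2.contourArea(q),circ(plane(c,q[:,0].astype(float),.059)))
"
```

```text
[ 0.5087 -0.2777  0.0589] [-0.8  0.  -0.4] 0.0615 0.0 34.63
[ 0.5085 -0.2775  0.1888] [-1.7995e+02  2.0000e-02  2.5190e+01] 35.3
units [ 1.4353 -1.5243 -0.0104] turn 0.001 rows 11.0 pos [ 0.5081 -0.2772  0.1879] [-1.7987e+02  7.0000e-02  2.5190e+01] f [-0.5  0.9 -0.3] t 35.35
2150.5 (np.float64(0.5104521863866014), np.float64(-0.27799672704788164), np.float64(0.020640903735112834))
2979.5 (np.float64(0.5100642723130768), np.float64(-0.2781544444054549), np.float64(0.024308722514553436))
```

The brass ring is centred within 0.5 mm (radii 24.3 and 20.6 mm at z 0.059). Next is the filter.

```bash
python3 -m inch '[[[0.12,-0.127,0],0],[[0.12,-0.127,0],0],[[0.12,-0.127,0],0],[[0.12,-0.127,0],0],[[0.12,-0.127,0],0],[[0.12,-0.127,0],0]]' >/dev/null && python3 -m inch '[[[0.12,-0.127,0],0],[[0.12,-0.127,0],0],[[0.12,-0.127,0],0],[[0.12,-0.127,0],0],[[0.12,-0.127,0],0],[[0.12,-0.127,0],0],[[0,0,0],0]]' >/dev/null; python3 -c "
from h import *
shot('f1')"; python3 -m inch '[[[0,0,0.15],0],[[0,0,0.2],0],[[0,0,0.17],0],[[0,0,0.05],0],[[0,0,0],0],[[0,0,0],0],[[0,0,0],0],[[0,0,0],0]]' >/dev/null
python3 -c "
from h import *
shot('f2');r=[]
for n,w in(('f1',50),('f2',75)):
    im,c=load(n);p=proj(c,[[.6381,.1208,.008]])[0];x=meas(im,c,'filter',p,w=w);r.append((c,x[2]));print(p,x)
print('tri',tri(*zip(*r)));go(.6381,.1208,.01)"
```

```text
[0.6395 0.1265 0.187 ] [-1.7981e+02  8.0000e-02  2.5460e+01] 36.4333
[0.6419 0.1204 0.0785] [179.9   -0.26  25.17] 37.15
[330.27158051 221.62468104] (array([0.63914997, 0.11996917]), (np.float64(0.6385471411466639), np.float64(0.11962064686336016), np.float64(0.024407904175023854)), (331.6488952636719, 221.21669006347656))
[321.11805016 259.55645809] (array([0.63916669, 0.12022835]), (np.float64(0.638748779400989), np.float64(0.12007712879599347), np.float64(0.024566509035305772)), (322.6098327636719, 258.0150451660156))
tri [0.63803055 0.11953033 0.00324298]
units [-0.016  -0.0091  0.3413] turn 0.0009 rows 2.0 pos [0.6418 0.1205 0.0783] [179.9   -0.25  25.18] f [ 0.4 -0.3  0.4] t 37.2
```

```bash
python3 -m inch '[[[-0.012,-0.004,0.1],0],[[0,0,0.1],0],[[0,0,0.1],0],[[0,0,0.042],0],[[0,0,0],0],[[0,0,0],0],[[0,0,0],0],[[0,0,0],0]]' >/dev/null; sh chk.sh;python3 -c "
from h import *
go(.6387,.1202,.0095)"
```

```text
[0.6386 0.1204 0.0087] [-0.8  0.1  0.2] 0.062 0.0 37.87
units [ 0.0002  0.0012 -0.0038] turn 0.0011 rows 1.0 pos [0.6386 0.1204 0.0087] [ 1.7994e+02 -1.4000e-01  2.5200e+01] f [-0.8  0.1  0.2] t 37.8667
```

```bash
python3 -m inch '[[[0,0.001,-0.004],0],[[0,0,0],0],[[0,0,0],0]]' >/dev/null; sh chk.sh; python3 -m inch '[[[0,0,0],0],[[0,0,0],0],[[0,0,0],0],[[0,0,0],0],[[0,0,0],0],[[0,0,0],0],[[0,0,0],0],[[0,0,0],0]]' 1 30 >/dev/null;  sh chk.sh 100; python3 -m inch '[[[0,0,-0.02],0],[[0,0,-0.05],0],[[0,0,-0.12],0],[[0,0,-0.18],0],[[0,0,-0.2],0],[[0,0,-0.18],0],[[0,0,-0.12],0],[[0,0,-0.05],0]]' >/dev/null;python3 -m inch '[[[0,0,0],0],[[0,0,0],0],[[0,0,0],0]]' >/dev/null;sh chk.sh;python3 - <<'E'
from h import *
im,c=shot('f3');s=sensors.read_state()['position'];go(.5098,-.2777,.19)
for z in(s[2]-.0015,s[2]):
    p=proj(c,[[s[0],s[1],z]])[0];x=meas(im,c,'filter',p,z=z,w=75);a=np.radians(25.2)
    d=np.array(x[1][:2])-s[:2];print('tool xy',d@[np.cos(a),np.sin(a)],d@[np.sin(a),-np.cos(a)],x[1][2],x[2])
E
```

```text
[0.6378 0.1201 0.0084] [0.1 0.7 0.6] 0.0613 0.0 38.12
[0.6377 0.1201 0.0083] [-2.  -0.2  5.3] 0.0483 30.6 38.78
[0.6358 0.12   0.1888] [-0.1  0.1 -1.3] 0.048 31.1 39.7
[0.6358 0.12   0.1888] [-179.91    0.23   25.19] 39.7
units [-1.4157  1.5316 -0.0078] turn 0.001 rows 11.0 pos [0.6356 0.12   0.1884] [-179.89    0.27   25.19] f [-0.6  0.6 -1.9] t 39.75
tool xy 0.0008809447005097752 0.0004983249355579063 0.02501145940240622 (325.2742919921875, 298.76666259765625)
tool xy 0.0015969656092862787 0.0005001073120644941 0.024736327140560573 (325.2742919921875, 298.76666259765625)
```

```bash
python3 -m inch '[[[-0.118,0.1276,0],0],[[-0.118,0.1276,0],0],[[-0.118,0.1276,0],0],[[-0.118,0.1276,0],0],[[-0.118,0.1276,0],0],[[-0.118,0.1276,0],0]]' >/dev/null && python3 -m inch '[[[-0.118,0.1276,0],0],[[-0.118,0.1276,0],0],[[-0.118,0.1276,0],0],[[-0.118,0.1276,0],0],[[-0.118,0.1276,0],0],[[-0.118,0.1276,0],0]]' >/dev/null && python3 -m inch '[[[0,0,0.1],0],[[0,0,0.12],0],[[0,0,0.12],0],[[0,0,0.06],0],[[0,0,0],0],[[0,0,0],0],[[0,0,0],0],[[0,0,0],0]]' >/dev/null; sh chk.sh; python3 -c "
from h import *
go(.5089,-.2780,.0653)"
```

```text
[ 0.5125 -0.278   0.1134] [ 0.2  0.1 -0.5] 0.048 31.1 41.42
units [-0.0164 -0.0079  0.2403] turn 0.0013 rows 2.0 pos [ 0.5125 -0.278   0.1134] [ 1.7987e+02 -7.0000e-02  2.5220e+01] f [ 0.2  0.1 -0.5] t 41.4167
```

```bash
python3 -m inch '[[[-0.012,-0.007,0.06],0],[[0,0,0.06],0],[[0,0,0.0],0],[[0,0,0],0],[[0,0,0],0],[[0,0,0],0]]' >/dev/null && sh chk.sh && python3 -c "
from h import *
go(.5089,-.2780,.0653)"
```

```text
[ 0.5089 -0.2775  0.088 ] [-0.7 -0.   0.1] 0.0477 31.1 41.92
units [-0.0012  0.0025  0.1133] turn 0.001 rows 1.0 pos [ 0.5089 -0.2775  0.088 ] [ 1.7998e+02 -1.0000e-02  2.5190e+01] f [-0.7 -0.   0.1] t 41.9167
```

```bash
python3 -m inch '[[[0,0.002,0.03],0],[[0,0,0.03],0],[[0,0,0.02],0],[[0,0,0],0],[[0,0,0],0],[[0,0,0],0]]' >/dev/null && sh chk.sh && python3 -m inch '[[[0,0,0.012],0],[[0,0,0],0],[[0,0,0],0]]' >/dev/null && sh chk.sh  && python3 -m inch '[[[0,0,0.007],0],[[0,0,0],0],[[0,0,0],0]]' >/dev/null && sh chk.sh && python3 -m inch '[[[0,0,0.005],0],[[0,0,0],0],[[0,0,0],0]]' >/dev/null && sh chk.sh && python3 -m inch '[[[0,0,0.005],0],[[0,0,0],0],[[0,0,0],0]]' >/dev/null && sh chk.sh && python3 -m inch '[[[0,0,0.005],0],[[0,0,0],0],[[0,0,0],0]]' >/dev/null && sh chk.sh && python3 -m inch '[[[0,0,0.005],0],[[0,0,0],0],[[0,0,0],0]]' >/dev/null && sh chk.sh
```

```text
[ 0.5088 -0.2776  0.0716] [ 0.2  0.2 -1.6] 0.0479 31.1 42.42
[ 0.5088 -0.2777  0.0693] [-0.4  0.4 -0.2] 0.0482 31.1 42.67
[ 0.5088 -0.2776  0.0678] [ 0.1 -0.  -0.9] 0.0482 31.1 42.92
[ 0.5088 -0.2776  0.0668] [-0.2  0.  -0.9] 0.0482 31.1 43.17
[ 0.509  -0.2777  0.0665] [-2.1  1.   4.7] 0.0476 31.6 43.42
```

```bash
python3 -m inch '[[[0,0,0],0],[[0,0,0],0],[[0,0,0],0],[[0,0,0],0]]' 0.28 >/dev/null; sh chk.sh 100; python3 -m inch '[[[0,0,-0.05],0],[[0,0,-0.15],0],[[0,0,-0.2],0],[[0,0,-0.2],0],[[0,0,-0.2],0],[[0,0,-0.08],0],[[0,0,0],0],[[0,0,0],0]]' >/dev/null; python3 -c "
from h import *
im,c=shot('f4');go(.5598,.2005,.25)
p=proj(c,[[.5098,-.2777,.065]])[0];print(meas(im,c,'filter',p,z=.065,w=60))"
```

```text
[ 0.5087 -0.2776  0.0656] [ 0.2  0.7 -0.4] 0.0614 0.0 43.75
[ 0.5095 -0.2781  0.244 ] [ 1.7982e+02 -1.0000e-01  2.5190e+01] 44.4167
units [ 1.2489 -2.0538 -0.0406] turn 0.001 rows 12.0 pos [ 0.5086 -0.2775  0.2419] [180.     0.    25.19] f [ 0.1  0.  -0.3] t 44.4667
(array([ 0.51054603, -0.2773278 ]), (np.float64(0.5097323197553336), np.float64(-0.27776523747250775), np.float64(0.024129516684574567)), (323.7577209472656, 217.38363647460938))
```

The filter is centred and flat. Last comes the steel ring, with care beside the vise.

```bash
python3 -m inch '[[[0.0895,-0.1467,0],0],[[0.0895,-0.1467,0],0],[[0.0895,-0.1467,0],0],[[0.0895,-0.1467,0],0],[[0.0895,-0.1467,0],0],[[0.0895,-0.1467,0],0],[[0.0895,-0.1467,0],0]]' >/dev/null && python3 -m inch '[[[0.0895,-0.1467,0],0],[[0.0895,-0.1467,0],0],[[0.0895,-0.1467,0],0],[[0.0895,-0.1467,0],0],[[0.0895,-0.1467,0],0],[[0.0895,-0.1467,0],0],[[0.0895,-0.1467,0],0],[[0,0,0],0]]' >/dev/null; python3 -m inch '[[[0,0,0.15],0],[[0,0,0.17],0],[[0,0,0.17],0],[[0,0,0.1],0],[[0,0,0],0],[[0,0,0],0],[[0,0,0],0]]' >/dev/null
python3 -c "
from h import *
shot('r1')"; python3 -m inch '[[[0,0,0.1],0],[[0,0,0.1],0],[[0,0,0],0],[[0,0,0],0],[[0,0,0],0]]' >/dev/null
python3 -c "
from h import *
shot('r2');r=[]
for n,w in(('r1',62),('r2',70)):
    im,c=load(n);p=proj(c,[[.5598,.2005,.011]])[0];x=meas(im,c,'ring',p,w=w);r.append((c,x[2]));print(p,x)
print('tri',tri(*zip(*r)));go(.5598,.2005,.01)
cv2.imwrite('pics/r2.png',im[100:450,100:550,::-1])"
```

```text
[0.5612 0.2005 0.1245] [ 1.800e+02 -2.000e-02  2.518e+01] 46.3
[0.5621 0.2009 0.086 ] [ 1.7996e+02 -1.6000e-01  2.5190e+01] 46.7667
[323.78717031 237.83470195] (array([0.54216561, 0.17062232]), (np.float64(0.5602816291996866), np.float64(0.19955640411233047), np.float64(0.05188872956181002)), (325.0637512207031, 233.6514129638672))
[323.52557552 255.41694625] (array([0.54192348, 0.17183401]), (np.float64(0.5596705378849955), np.float64(0.1989812011640555), np.float64(0.05059774389420796)), (325.2905578613281, 251.3662872314453))
tri [0.56537633 0.20199534 0.02083084]
units [-0.0122 -0.003   0.381 ] turn 0.001 rows 2.0 pos [0.5623 0.201  0.0862] [179.96  -0.19  25.19] f [-0.2 -0.3 -0.9] t 46.8167
```

View pics/r2.png

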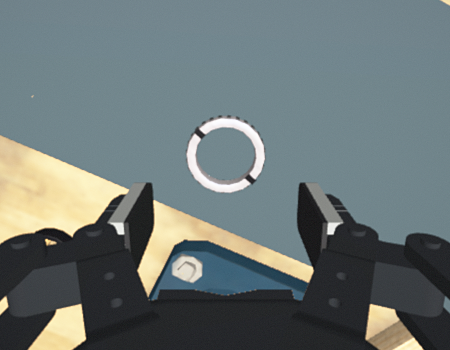

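The crop shows the steel ring at (226,155), i.e. (326,255) in the full picture, with its two dark slots. It sits between the pads and the vise is clear of the fingers. My mask leaked into the mat, so I'm tightening it.

```bash
sed -i "s/'ring':(S<60)&(V>125)|(V<60)/'ring':V>185/" h.py; python3 -c "
from h import *
r=[]
for n,w in(('r1',45),('r2',50)):
    im,c=load(n);p=proj(c,[[.5598,.2005,.011]])[0];x=meas(im,c,'ring',p,w=w);r.append((c,x[2]));print(p,x)
X=tri(*zip(*r));print('tri',X);go(*x[1][:2],.0105)"
```

```text
[323.78717031 237.83470195] (array([0.56221359, 0.20172309]), (np.float64(0.5616688999910592), np.float64(0.19870878301279515), np.float64(0.021023453705066333)), (328.2523193359375, 234.89617919921875))
[323.52557552 255.41694625] (array([0.56089898, 0.20148806]), (np.float64(0.5618921716061241), np.float64(0.19865881792829782), np.float64(0.020875411899278388)), (329.3897705078125, 251.1800994873047))
tri [5.60839541e-01 1.97002249e-01 1.89651763e-04]
units [-0.0067  0.0098  0.3785] turn 0.001 rows 2.0 pos [0.5623 0.201  0.0862] [179.96  -0.19  25.19] f [-0.2 -0.3 -0.9] t 46.8167
```

```bash
python3 -c "
from h import *
for n,w in(('r1',48),('r2',55)):
    im,c=load(n);p=proj(c,[[.5605,.2,.011]])[0].astype(int);k=np.zeros((480,640),np.uint8);s=np.s_[p[1]-w:p[1]+w,p[0]-w:p[0]+w];k[s]=mask(im,'ring')[s]
    k=cv2.morphologyEx(k,cv2.MORPH_OPEN,np.ones((3,3),np.uint8));h=cv2.convexHull(cv2.findNonZero(k))[:,0].astype(float)
    print(h.min(0),h.max(0),circ(plane(c,h,.011)))
go(.56,.2,.0105)"
```

```text
[293. 206.] [358. 269.] (np.float64(0.5599688744891009), np.float64(0.1992245424563292), np.float64(0.024368168457192613))
[287. 218.] [364. 292.] (np.float64(0.5599620572551359), np.float64(0.19925682086392935), np.float64(0.02440687045083089))
units [-1.240e-02 -3.000e-04  3.785e-01] turn 0.001 rows 2.0 pos [0.5623 0.201  0.0862] [179.96  -0.19  25.19] f [-0.2 -0.3 -0.9] t 46.8167
```

```bash
python3 -m inch '[[[-0.010,0.003,0.1],0],[[0,0,0.1],0],[[0,0,0.1],0],[[0,0,0.074],0],[[0,0,0],0],[[0,0,0],0],[[0,0,0],0],[[0,0,0],0]]' >/dev/null; sh chk.sh;python3 -c "
from h import *
go(.56,.1993,.0103)"
```

```text
[0.5609 0.1997 0.0113] [ 0.5 -0.8  1.4] 0.0615 0.0 47.48
units [-0.005  -0.0002  0.0048] turn 0.0011 rows 1.0 pos [0.5609 0.1997 0.0113] [179.95  -0.2   25.2 ] f [ 0.5 -0.8  1.4] t 47.4833
```

```bash
python3 -m inch '[[[-0.003,0,0.003],0],[[0,0,0],0],[[0,0,0],0]]' >/dev/null; sh chk.sh; python3 -m inch '[[[0,0,0],0],[[0,0,0],0],[[0,0,0],0],[[0,0,0],0],[[0,0,0],0],[[0,0,0],0],[[0,0,0],0],[[0,0,0],0]]' 1 35 >/dev/null;  sh chk.sh 100; python3 -m inch '[[[0,0,-0.02],0],[[0,0,-0.08],0],[[0,0,-0.18],0],[[0,0,-0.2],0],[[0,0,-0.2],0],[[0,0,-0.2],0],[[0,0,-0.2],0],[[0,0,-0.1],0]]' >/dev/null;python3 -m inch '[[[0,0,0],0],[[0,0,0],0],[[0,0,0],0]]' >/dev/null;sh chk.sh;python3 - <<'E'
from h import *
im,c=shot('r3');s=sensors.read_state()['position'];go(.5098,-.2777,.25)
for z in(s[2],s[2]+.001):
    w=58;p=proj(c,[[s[0],s[1],z]])[0].astype(int);k=np.zeros((480,640),np.uint8);q=np.s_[p[1]-w:p[1]+w,p[0]-w:p[0]+w];k[q]=mask(im,'ring')[q]
    k=cv2.morphologyEx(k,cv2.MORPH_OPEN,np.ones((3,3),np.uint8));h=cv2.convexHull(cv2.findNonZero(k))[:,0].astype(float)
    X=circ(plane(c,h,z));a=np.radians(25.2);d=np.array(X[:2])-s[:2];print(p,h.min(0),h.max(0),'tool xy',d@[np.cos(a),np.sin(a)],d@[np.sin(a),-np.cos(a)],X[2])
E
```

```text
[0.559  0.1991 0.0092] [-0.2 -0.1  0.6] 0.0614 0.0 47.73
[0.559  0.1991 0.0093] [-1.6 -0.3  6.4] 0.0476 35.5 48.4
[0.5579 0.1988 0.2431] [-0.8  0.6 -1.6] 0.0476 36.4 49.32
[0.5579 0.1988 0.2431] [-1.7997e+02  1.2000e-01  2.5190e+01] 49.3167
units [-1.2298  2.0543 -0.0387] turn 0.001 rows 12.0 pos [0.5575 0.1988 0.2423] [-179.95    0.21   25.19] f [-0.3 -0.3 -1. ] t 49.3667
[324 304] [266. 246.] [381. 361.] tool xy -0.003844770156003199 -0.00319759739086198 0.031050014793749248
[324 305] [266. 247.] [381. 362.] tool xy -0.003764471644577969 -0.002847716688495723 0.030802791094800434
```

```bash
python3 -m inch '[[[-0.0878,0.1467,0],0],[[-0.0878,0.1467,0],0],[[-0.0878,0.1467,0],0],[[-0.0878,0.1467,0],0],[[-0.0878,0.1467,0],0],[[-0.0878,0.1467,0],0],[[-0.0878,0.1467,0],0]]' >/dev/null && python3 -m inch '[[[-0.0878,0.1467,0],0],[[-0.0878,0.1467,0],0],[[-0.0878,0.1467,0],0],[[-0.0878,0.1467,0],0],[[-0.0878,0.1467,0],0],[[-0.0878,0.1467,0],0],[[-0.0878,0.1467,0],0]]' >/dev/null && python3 -m inch '[[[0,0,0.12],0],[[0,0,0.18],0],[[0,0,0.18],0],[[0,0,0.12],0],[[0,0,0.05],0],[[0,0,0],0],[[0,0,0],0],[[0,0,0],0]]' >/dev/null; sh chk.sh; python3 -c "
from h import *
go(.5089,-.2780,.0723)"
```

```text
[ 0.5121 -0.2779  0.1162] [-0.6  0.5 -0.9] 0.0478 36.4 51.2
units [-0.0148 -0.0067  0.2195] turn 0.0011 rows 2.0 pos [ 0.5121 -0.2779  0.1162] [ 1.7987e+02 -7.0000e-02  2.5200e+01] f [-0.6  0.5 -0.9] t 51.2
```

```bash
python3 -m inch '[[[-0.011,-0.006,0.06],0],[[0,0,0.06],0],[[0,0,0.0],0],[[0,0,0],0],[[0,0,0],0],[[0,0,0],0]]' >/dev/null && sh chk.sh && python3 -c "
from h import *
go(.5089,-.2780,.0723)"
```

```text
[ 0.5088 -0.2773  0.0909] [ 0.   0.2 -0. ] 0.0475 36.4 51.7
units [-0.0011  0.0032  0.0929] turn 0.001 rows 1.0 pos [ 0.5088 -0.2773  0.0909] [ 1.7997e+02 -2.0000e-02  2.5190e+01] f [ 0.   0.2 -0. ] t 51.7
```

```bash
python3 -m inch '[[[0,0.003,0.03],0],[[0,0,0.03],0],[[0,0,0],0],[[0,0,0],0],[[0,0,0],0]]' >/dev/null && sh chk.sh && python3 -m inch '[[[0,0,0.015],0],[[0,0,0],0],[[0,0,0],0]]' >/dev/null && sh chk.sh  && python3 -m inch '[[[0,0,0.007],0],[[0,0,0],0],[[0,0,0],0]]' >/dev/null && sh chk.sh && python3 -m inch '[[[0,0,0.005],0],[[0,0,0],0],[[0,0,0],0]]' >/dev/null && sh chk.sh && python3 -m inch '[[[0,0,0.005],0],[[0,0,0],0],[[0,0,0],0]]' >/dev/null && sh chk.sh && python3 -m inch '[[[0,0,0.005],0],[[0,0,0],0],[[0,0,0],0]]' >/dev/null && sh chk.sh && python3 -m inch '[[[0,0,0.005],0],[[0,0,0],0],[[0,0,0],0]]' >/dev/null && sh chk.sh
```

```text
[ 0.5087 -0.2776  0.0782] [-0.1  0.6  0.4] 0.0475 36.4 52.12
[ 0.5087 -0.2776  0.0754] [-0.6 -0.7  0.3] 0.048 36.4 52.37
[ 0.5088 -0.2777  0.0741] [ 0.1 -0.7 -0.3] 0.0477 36.4 52.62
[ 0.509  -0.2778  0.0735] [-2.2  1.6  4.1] 0.0478 36.8 52.87
```

Contact at 0.0735, as expected. Releasing, rising and looking.

```bash
python3 -m inch '[[[0,0,0],0],[[0,0,0],0],[[0,0,0],0],[[0,0,0],0]]' 0.28 >/dev/null; sh chk.sh 100; python3 -m inch '[[[0,0,-0.05],0],[[0,0,-0.15],0],[[0,0,-0.2],0],[[0,0,-0.2],0],[[0,0,-0.1],0],[[0,0,0],0],[[0,0,0],0],[[0,0,0],0]]' >/dev/null; python3 -c "
from h import *
im,c=shot('r4')
p=proj(c,[[.5098,-.2777,.065]])[0].astype(int);print(p, proj(c,[[.5098,-.2777,.074]]));cv2.imwrite('pics/r4c.png',cv2.resize(im[p[1]-80:p[1]+80,p[0]-80:p[0]+80,::-1],(600,600)))"
```

```text
[ 0.5087 -0.2776  0.0729] [-0.7 -0.2  0.3] 0.0613 0.0 53.2
[ 0.5084 -0.2774  0.2127] [-1.7996e+02  2.0000e-02  2.5190e+01] 53.8667
[325 224] [[325.83265081 226.74196891]]
```

View pics/r4c.png

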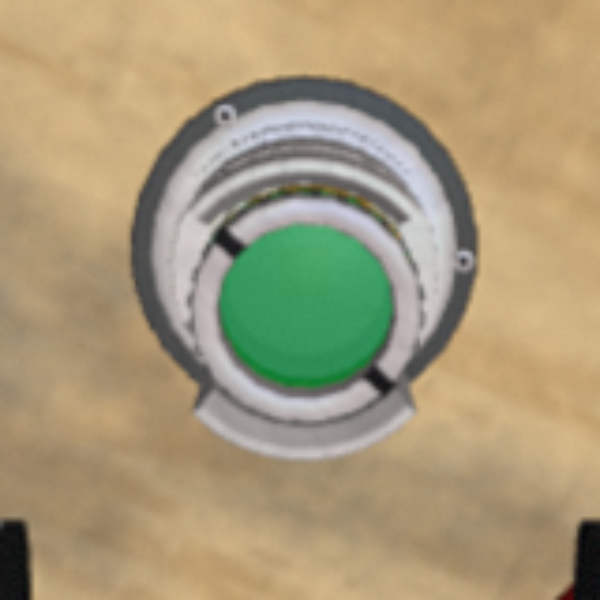

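The steel ring lies flat on the green filter. Its centre is at (327,226), against (326,227) predicted for the barrel axis. Handing in.

```bash
python3 -c "
from workcell import ticket
print(ticket.finish_job())"
```

```text
the job is handed in; nothing more can be done
None
```

The job is handed in: all five parts are stacked in the barrel in the right order, released, flat and centred as far as I could measure, after about 54 s of robot time; the judge's result was not shown to me.

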